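# Load and evacuate the desiccator

## Task

Take the clear dome lid off the vacuum desiccator and rest it on the dark green rubber mat, stand every blue-capped sample jar from the steel tray upright on the white plate inside, and gently put the lid back, centred and flat on the rim; the amber bottle stays in the tray. With the desiccator closed, turn the black selector knob on the valve block until its white pointer is on the green mark. Then pull the knob straight out (upward) to its stop so that it locks, and leave everything else on the bench undisturbed.

Things in the scene. Friction and masses are not known exactly. Their poses are not given: they have to be found in the camera images.
- station: Fixed unit: grey lower bowl of a vacuum desiccator with an aluminium valve block piped to it. Origin on the bench under the bowl's centre, z up, turned up to 0.35 rad. The 90 x 90 mm block is centred at (150, 90) mm in this frame; on it a white dial, 86 mm across, 87 mm above the bench; a gauge sticks out on its +y side, 84 mm from the knob axis, below the dial.
- plate (a point): Centre of the top of the flat white plate in the bowl, 50 mm above the bench, 169 mm in diameter, 15 mm below the top of the surrounding rim; axes as the station's.
- seat (a point): Centre of the bowl's rim at its flat top, 65 mm above the bench: where the lid's underside centre comes to lie. The rim is a flat ring, inside diameter 170 mm, outside 210 mm.
- green_mark (a point): The green dot on the dial, 35.5 mm from the knob's axis. The dial has four 10 mm dots: black, yellow, green and red, at knob readings 0, 1.047, 2.094 and 3.142 rad.
- selector (a joint): Knob angle (rad), growing clockwise seen from above. At 0 the white pointer points along the station's +y (black dot); 2.094 is the green dot. Stops at -0.1 and 3.24; resists with 0.04 N m and stays where left. Starts at 0.2 to 1.25. A pin lets the knob be pulled out only within about 0.14 rad of a dot; while out it cannot turn beyond that play.
- selector_pull (a joint): How far the knob is pulled out, straight up: 0 pushed in (start), 0.010 m fully out at the stop. It takes 3 N to move and stays where it is left; a yellow stem shows below the knob when it is out.
- selector_grip (a point): Where to grip the black knob: on its vertical axis, 119 mm above the bench when pushed in. On a round skirt (52 mm across, its top 22 mm below this point) stands a bar 16 mm wide, 46 mm long, from the skirt to 11 mm above this point; a white line on the bar's top and end is the pointer. Axes: y along the bar to the pointer end, x across it, z up.
- lid: The desiccator's loose lid: a clear plastic dome, 210 mm in diameter at its bluish flange, 134 mm high, about 0.45 kg. Origin at the centre of its open underside, z up. Wall inside diameter 174 mm; it is clear inside to 63 mm above the underside. At the start it lies on the bowl. It simply lies there; nothing latches it.
- lid_knob (a point): Middle of the lid's round black grip knob, on the lid's axis 124 mm above its underside: head 36 mm in diameter, 20 mm thick (114 to 134 mm up), on a neck of 20 mm diameter; the dome's crown is 96 mm up.
- tray: A fixed shallow steel tray, 205 mm (its x) by 150 mm (its y), rim 12 mm high, floor 4 mm above the bench. Origin under its centre. It and the mat may be on either side.
- mat: A fixed dark green ribbed rubber mat, 240 x 240 mm, 4 mm thick, on the bench; origin under its centre. The lid is rested here while the desiccator is open.
- amber: An amber reagent bottle with a white cap, diameter 40 mm, height 85 mm, origin at the centre of its base. It stands in the tray among the jars and must stay there.
- jar1: A sample jar: clear glass with beige contents and a blue screw cap, diameter 40 mm, height 70 mm, about 0.12 kg, lower half heavier. Origin at the centre of its base, z up. It starts upright in the tray. Three to five of the five jars are present (the rest read None from the start).
- jar2: Another sample jar, the same as jar1; may be absent.
- jar3: Another sample jar, the same as jar1; may be absent.
- jar4: Another sample jar, the same as jar1; may be absent.
- jar5: Another sample jar, the same as jar1; may be absent.
- flask: Bystander, leave alone. Conical flask with a black stopper, 84 mm in diameter, 118 mm high; origin at its base.
- beaker: Bystander, leave alone. Glass beaker, 70 mm in diameter, 85 mm high; origin at its base.
- syringe: Bystander, leave alone. White syringe lying on the bench, 160 mm long along its x, 20 mm thick; origin under its middle.
- wash_bottle: Bystander, leave alone. White wash bottle with a red cap and spout, 68 mm in diameter, 175 mm high; origin at its base.
- spatula: Bystander, leave alone. Thin steel laboratory spatula, 190 mm long, lying on the bench along its x, 6 mm thick; origin under its middle.

How it is judged:
By the outcome, as a careful person would: the job done as asked, in the order asked, and still so for the second after the job is handed in, with the robot touching nothing.
Of jar1, jar2, jar3, jar4, jar5 only 3 to 5 are there at a start; the rules pass over those that are not, and their reading is None.
At some moment in a run one of jar1, jar2, jar3, jar4, jar5 may be knocked a few centimetres aside while the robot is not near it.
It also fails if it takes over 210 s, if anything falls off the work surface, if the arm or the gripper's body presses on something with over 40 N, if the wrist force passes 120 N, or if a joint passes its speed limit or range.

## Robot

A 7-joint arm with a two-finger parallel gripper is mounted at the origin on the work surface. World frame = base frame: x ahead of the robot, y to its left, z up, the work surface at z = 0. Lengths are in m, angles in rad, forces in N, time in s.
With the tool pointing down it reaches from about 0.4 to 0.85 m from the base axis. Payload 10.4 kg.
Tool frame: the origin (TCP) lies at the centre of the arm's flange, where the gripper is bolted on; the fingertips stand 173 mm ahead of it and the grasp point (between the pads) lies 155 mm ahead of it; x points along the fingers, y is the direction in which the jaws open and shut, and the axes are right-handed (so a half turn about x gives the same grasp; the last joint's range is limited). The gripper opens to 85 mm and grips with 20 to 120 N. Pads are 22 mm wide; open, the fingers measure 114 mm over their backs; the gripper's body (76 mm by 85 mm) begins 54 mm behind the grasp point. The pads swing forward as they close: fully open they stand 13 mm farther back than shut.
Start: joints at [-0.023, 0.332, -0.065, 1.46, 0.022, 1.35, -0.088], TCP at [0.625, 0, 0.405] pointing down, gripper open.
Joint ranges: [-2.6, 2.6], [-0.5, 2.12], [-1.47, 1.34], [0.16, 2.42], [-1.27, 4.41], [0.06, 2.06], [-2.6, 2.6]. Speed limits (rad/s): [2.22, 2.22, 2.79, 2.79, 3.14, 3.14, 3.14].

## Interface

Orientations are given as a unit quaternion [w, x, y, z].
In Python, from bench import get_obs, vision, workorder, find_in, masks_of, spot_point gives the robot as it stands.
- The arm moves only by the tool play_rows, never from a script. Its argument "increments" is a list of rows, each a list of 5 numbers: the opening, from -1 (shut) to 1 (fully open), so that 0 is half open, then the shift along the world's x, y, z in m, then the turn about the world's z in rad. In form: [[claw, x, y, z, spin], ...]. A call has 1 to 5 rows; each row is the pose to reach, as a shift and turn from the pose measured when the call began; what a row does not reach only later rows make up. A row lasts 1/8 s, in which the tool goes at most 62.5 mm and 10.7 degrees, less where a joint would pass 70% of its speed; a pose out of reach is approached as far as the arm can. A call with a gripper value outside its range is refused whole. The fingers move at their own pace and stop on an object; the grip force is fixed at half the most. Time passes only in rows, so rows that repeat a pose let the fingers close. It gives the time, the measured TCP pose, the force and the opening at its end, in the units of the state.
- get_obs(): the state, without advancing time (a new reading comes with each control period).
- vision.snapshot(name): name is "scene" or "side" or "wrist"; returns (picture, depth): 420x560x3 uint8, red, green, blue; 420x560 float32, m along the optical axis (not along the pixel's ray), 0 where there is no reading.
- vision.camera_model(name): a dict with "fx", "fy", "cx", "cy" (pixels), "extrinsics" (4x4, takes a point from camera to world coordinates). Camera axes: x right, y down, z forward; pixel columns grow to the right and rows downward; lengths in m; the calibration is good to about 2 mm. The wrist camera is an equidistant fisheye: a pixel r from the principal point sees the ray r / f radians off the axis. A picture is of the moment at which its call begins: read the wrist's pose just before it. camera_model takes no time and is no camera call; for the wrist camera it gives the pose at the moment of the call.
- workorder.close_job(): hands the job in, once; it reports no verdict.
Trained networks look in the newest picture that a camera, given by its name, has taken for a name from the list of things; names that differ only in an ending like _2 or _b are one class to them, and where a whole thing is asked for, a point or a joint stands for the part that bears it (a point fixed in the world has none). Each returns a list of dicts, best first, with "p" (0 to 1); they miss things now and then, are a little off and sometimes report something else, mostly with a low value. They report only what shows in the picture. A call takes as long as a camera call.
- find_in(camera, label): "rect" ([centre column, centre row, width, height] in pixels, round what is visible of it).
- masks_of(camera, label): "mask" (420x560 bool, what is visible of it) and "rect" ([centre column, centre row, width, height] in pixels, round what is visible of it).
- spot_point(camera, label): "location" ([column, row] in pixels: a listed point, or the origin of a listed thing).
The state is a dict: "t": time; "qpos": joint angles; "joint_velocities": joint speeds; "tau": joint torques, N m; "ee_pos": TCP position; "ee_rot": TCP orientation; "ft_force": force on the tool from outside, world axes, zero at the start; "wrist_torque": the same for the moment, N m; "gripper_width": opening from 0.0 (shut) to 1.0 (fully open).
Only numpy, scipy, OpenCV 4.12 (cv2) and the standard library are available. Lean on these libraries where they do the work, as an engineer would, in place of code of your own. Each camera call takes 0.05 s, during which the arm holds its last target. There are 200 camera calls.

## Working session

There is one attempt and no reset: what is moved stays moved. The work goes in short steps, Python scripts to look and compute and a tool call to move; the robot and the scene stay as the last step left them, time stands still between calls to the robot, and variables do not carry over. Pictures are saved under pics/ and viewed, about 12 in all and at most 16, crops included, and the job is handed in when it is done.

Besides the shell and the picture viewer there is one more tool, called after "Call:" by a JSON object that holds its "name" and its "arguments". play_rows: Moves the arm, as the interface text tells. Its arguments: {"type":"object","properties":{"increments":{"type":"array","items":{"type":"array","items":{"type":"number"}}}},"required":["increments"]}

```bash
ls; mkdir -p pics; cat > h.py <<'E'
import numpy as np, cv2
from bench import get_obs, vision, workorder, find_in, masks_of, spot_point
def snap(c,name=None):
    m=vision.camera_model(c); im,d=vision.snapshot(c)
    if name: cv2.imwrite(f'pics/{name}.png',im[:,:,::-1])
    return m,im,d
def ray(m,u,v,c):
    x=(u-m['cx'])/m['fx'];y=(v-m['cy'])/m['fy']
    if c=='wrist':
        r=np.hypot(x,y); s=np.sin(r)/r if r>1e-9 else 1
        k=np.array([x*s,y*s,np.cos(r)])
    else: k=np.array([x,y,1.])
    E=np.array(m['extrinsics']); return E[:3,3],E[:3,:3]@k,k
def at_z(m,u,v,c,z):
    o,r,k=ray(m,u,v,c); return o+r*(z-o[2])/r[2]
def at_d(m,u,v,c,d):
    o,r,k=ray(m,u,v,c); return o+r*d/k[2]
def cloud(m,d,c,mask=None):
    v,u=np.nonzero((d>0)&(mask if mask is not None else True))
    x=(u-m['cx'])/m['fx'];y=(v-m['cy'])/m['fy']
    if c=='wrist':
        r=np.hypot(x,y)+1e-9; s=np.tan(r)/r; x,y=x*s,y*s
    z=d[v,u]; E=np.array(m['extrinsics'])
    return np.c_[x*z,y*z,z]@E[:3,:3].T+E[:3,3]
def proj(m,p,c):
    E=np.array(m['extrinsics']); q=E[:3,:3].T@(np.array(p)-E[:3,3])
    if c=='wrist':
        r=np.hypot(q[0],q[1]); t=np.arctan2(r,q[2]); return m['cx']+m['fx']*t*q[0]/r, m['cy']+m['fy']*t*q[1]/r
    return m['cx']+m['fx']*q[0]/q[2], m['cy']+m['fy']*q[1]/q[2]
E
python3 - <<'E'
from h import *
o=get_obs(); print({k:np.round(v,3) for k,v in o.items()})
ms={}
for c in ['scene','side','wrist']:
    m,im,d=snap(c,c+'0'); print(c,np.round(np.array(m['extrinsics'])[:3],3).tolist(),m['fx'],m['cx'],m['cy'])
    for l in ['lid','lid_knob','seat','plate','green_mark','selector_grip','tray','mat','amber','jar1','flask','beaker','syringe','wash_bottle','spatula','station']:
        r=spot_point(c,l)
        zs={'lid':.065,'lid_knob':.189,'seat':.065,'plate':.05,'green_mark':.087,'selector_grip':.119,'amber':.004,'jar1':.004}
        print(c,l,[(round(x['p'],2),np.round(x['location']).tolist(),np.round(at_z(m,*x['location'],c,zs.get(l,0))[:2],3).tolist()) for x in r if x['p']>.2])
E
```

```text
pics
{'t': np.float64(0.0), 'qpos': array([-0.023,  0.333, -0.065,  1.461,  0.022,  1.35 , -0.088]), 'joint_velocities': array([-0.   ,  0.   , -0.001,  0.003, -0.001,  0.001, -0.   ]), 'tau': array([ 0.0000e+00, -6.2545e+01,  5.0000e-02, -3.9161e+01,  1.6000e-02,
        1.0000e-02, -0.0000e+00]), 'ee_pos': array([0.625, 0.   , 0.404]), 'ee_rot': array([ 0.5,  0.5,  0.5, -0.5]), 'ft_force': array([-0.107, -0.207,  0.903]), 'wrist_torque': array([ 0.04, -0.  , -0.05]), 'gripper_width': np.float64(0.998)}
scene [[0.62, 0.515, -0.592, 1.425], [0.785, -0.409, 0.465, -0.617], [-0.003, -0.753, -0.658, 1.092]] 517.0908529421093 283.9179453395883 217.69802009446394
scene lid [(0.79, [267.0, 233.0], [0.521, 0.03])]
scene lid_knob [(0.9, [260.0, 202.0], [0.519, 0.01]), (0.34, [168.0, 305.0], [0.683, -0.363])]
scene seat []
scene plate []
scene green_mark []
scene selector_grip [(0.74, [318.0, 239.0], [0.677, 0.088])]
scene tray [(0.82, [162.0, 289.0], [0.466, -0.295]), (0.42, [141.0, 282.0], [0.407, -0.329]), (0.39, [174.0, 282.0], [0.466, -0.257])]
scene mat [(0.62, [325.0, 197.0], [0.445, 0
[... 2235 characters left out ...]
019]), (0.4, [365.0, 118.0], [0.677, 0.074])]
wrist seat []
wrist plate []
wrist green_mark [(0.72, [368.0, 119.0], [0.708, 0.07]), (0.25, [162.0, 171.0], [0.52, 0.023])]
wrist selector_grip [(0.66, [346.0, 89.0], [0.681, 0.094])]
wrist tray [(0.97, [180.0, 360.0], [0.471, -0.301])]
wrist mat [(0.29, [169.0, 344.0], [0.459, -0.265])]
wrist amber [(0.39, [220.0, 371.0], [0.537, -0.316])]
wrist jar1 [(0.59, [173.0, 343.0], [0.468, -0.26])]
wrist flask []
wrist beaker [(0.74, [377.0, 243.0], [0.758, -0.089])]
wrist syringe [(0.74, [314.0, 360.0], [0.686, -0.292])]
wrist wash_bottle []
wrist spatula [(0.75, [180.0, 356.0], [0.474, -0.29]), (0.4, [313.0, 358.0], [0.684, -0.288])]
wrist station []
```

```bash
python3 -c "
import cv2,numpy as np
a=cv2.imread('pics/scene0.png');b=cv2.imread('pics/wrist0.png')
c=np.hstack([a[120:400,100:460]]);cv2.imwrite('pics/s0.png',cv2.resize(c,(770,599)))
cv2.imwrite('pics/w0.png',cv2.resize(b,(800,600)))"
```

```text
(no output)
```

View pics/s0.png

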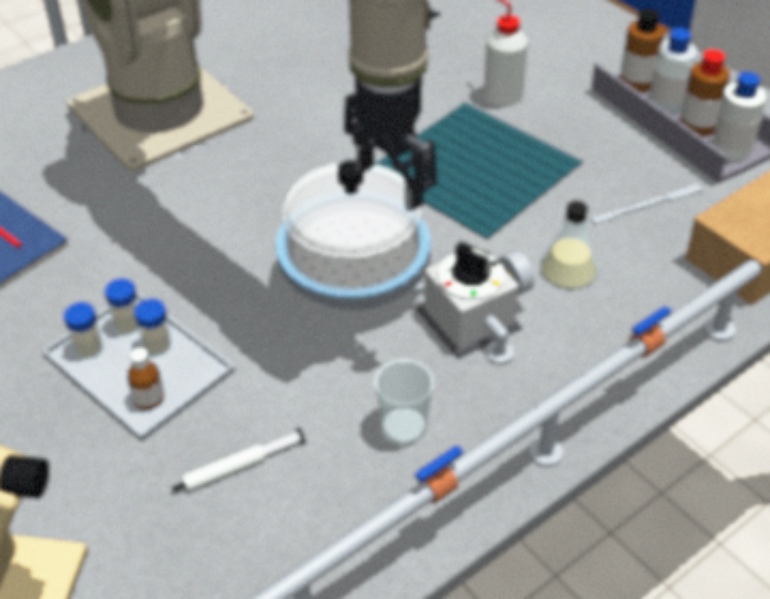

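View pics/w0.png

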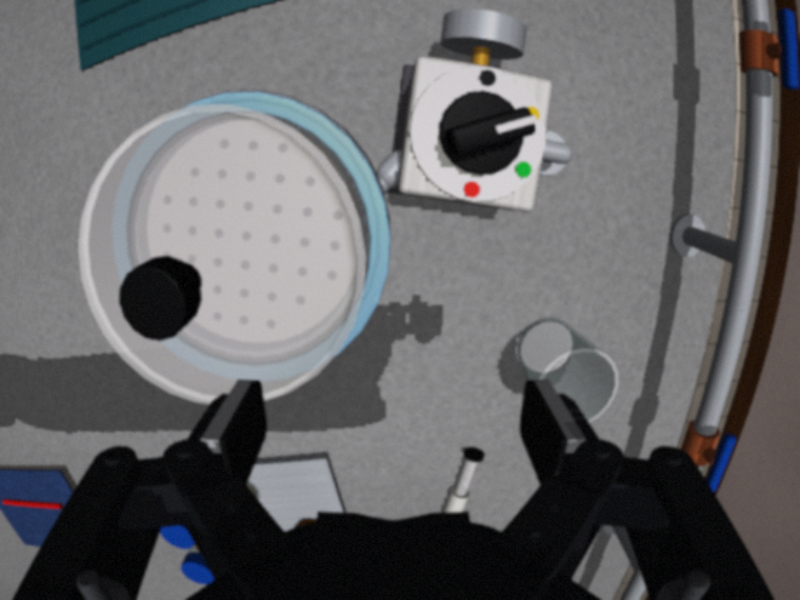

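Call:
{"name": "play_rows", "arguments": {"increments": [[1,-0.05,0.008,0,0],[1,-0.104,0.018,0,0],[1,-0.104,0.018,0,0],[1,-0.104,0.018,0,0]]}}

```text
t: 3.05
ee_pos: [0.5213, 0.0179, 0.4053]
ee_rot: [0.5, 0.5, 0.5, -0.5]
ft_force: [0.1, -0.7, 0.6]
gripper_width: 1.002
```

```bash
python3 - <<'E'
from h import *
o=get_obs(); print(o['t'],np.round(o['ee_pos'],4),o['ft_force'])
m,im,d=snap('wrist','w1')
zs={'lid':.065,'lid_knob':.189,'seat':.065,'selector_grip':.119,'green_mark':.087,'mat':.004}
for l in zs:
    print(l,[(round(x['p'],2),np.round(x['location']).tolist(),np.round(at_z(m,*x['location'],'wrist',zs[l]),3).tolist()) for x in spot_point('wrist',l)if x['p']>.2])
for c in ['wrist','scene','side']:
    if c!='wrist': m,im,d=snap(c,c+'1')
    for r in masks_of(c,'lid_knob')[:2]:
        P=cloud(m,d,c,r['mask']); 
        if len(P): T=P[(P[:,2]>.19)&(P[:,2]<.21)]; print(c,r['p'],r['rect'],P[:,2].min(),P[:,2].max(),len(T),T.min(0),T.max(0),T.mean(0)) if len(T) else print(c,'none',P.mean(0))
    r=find_in(c,'lid')[:1]; print(c,r)
# rim: bluish flange points of height near .07
    P=cloud(m,d,c); hsv=cv2.cvtColor(im,cv2.COLOR_RGB2HSV)[d>0]
    s=(abs(P[:,2]-.068)<.012)&(hsv[:,0]>85)&(hsv[:,0]<115)&(hsv[:,1]>50)&(np.hypot(P[:,0]-.522,P[:,1]-.02)<.13)
    Q=P[s]; print(c,len(Q))
    if len(Q)>50:
        A=np.c_[2*Q[:,:2],np.ones(len(Q))]; x=np.linalg.lstsq(A,(Q[:,:2]**2).sum(1),rcond=None)[0]; print(x[:2],np.sqrt(x[2]+x[:2]@x[:2]),np.median(Q[:,2]))
E
```

```text
3.05 [0.5213 0.0179 0.4053] [ 0.0589516  -0.69480833  0.57309522]
lid [(0.55, [272.0, 184.0], [0.519, 0.022, 0.065])]
lid_knob [(0.8, [269.0, 236.0], [0.518, 0.019, 0.189])]
seat []
selector_grip [(0.66, [462.0, 118.0], [0.685, 0.097, 0.119])]
green_mark [(0.7, [462.0, 145.0], [0.708, 0.07, 0.087])]
mat [(0.33, [235.0, 354.0], [0.462, -0.258, 0.004])]
wrist none [0.69317554 0.23096191 0.01610472]
wrist 0.66 [271.4, 191.0, 225.2, 230.3] -0.001890853500238876 0.2009345452094995 2760 [0.50095974 0.00178039 0.19010309] [0.53621841 0.037789   0.20093455] [0.51865063 0.02165494 0.19847036]
wrist [{'rect': [271.0, 190.2, 222.6, 225.9], 'p': 0.9}]
wrist 1339
[0.51856813 0.01723348] 0.1030753314531457 0.07287220193087174
scene 0.93 [263.2, 226.9, 72.8, 64.1] -0.00042504774531360034 0.2048484746344904 114 [0.50220989 0.00195734 0.1901799 ] [0.54096164 0.03787992 0.20484847] [0.52442831 0.01795697 0.19825738]
scene [{'rect': [265.7, 228.9, 67.2, 65.2], 'p': 0.95}]
scene 562
[0.52324097 0.01903761] 0.09833697462782631 0.07272901568436974
side 0.79 [302.6, 213.0, 78.0, 69.0] 0.0004012866964073769 0.20321358910459764 125 [0.49929393 0.00314712 0.19049867] [0.53555386 0.03929348 0.20321359] [0.51451208 0.0242743  0.19867438]
side none [0.67617435 0.09497025 0.10662413]
side [{'rect': [301.1, 213.8, 76.1, 72.6], 'p': 0.61}]
side 531
[0.51671127 0.02125674] 0.0983472226119076 0.07382006652756068
```

View pics/w1.png

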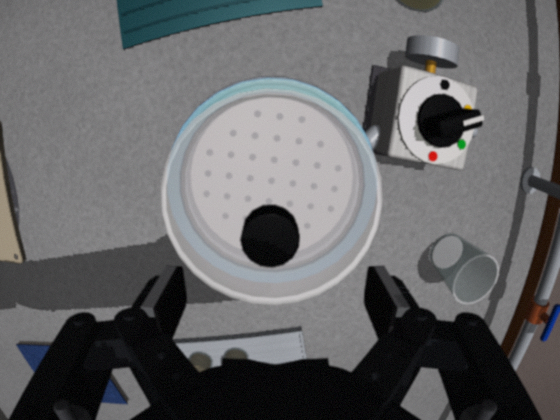

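Call:
{"name": "play_rows", "arguments": {"increments": [[1,-0.003,0.002,-0.03,0],[1,-0.003,0.002,-0.064,0],[1,-0.003,0.002,-0.064,0],[-1,-0.003,0.002,-0.064,0],[-1,-0.003,0.002,-0.064,0]]}}

```text
t: 4.42
ee_pos: [0.5185, 0.02, 0.3423]
ee_rot: [0.501, 0.501, 0.499, -0.499]
ft_force: [-0.1, -0.6, -0.8]
gripper_width: 0.604
```

Call:
{"name": "play_rows", "arguments": {"increments": [[-1,0,0,0,0],[-1,0,0,0,0],[-1,0,0,0,0],[-1,0,0,0,0]]}}

```text
t: 4.92
ee_pos: [0.5188, 0.02, 0.3433]
ee_rot: [0.501, 0.501, 0.499, -0.499]
ft_force: [-0.6, -0.6, 6.2]
gripper_width: 0.398
```

Call:
{"name": "play_rows", "arguments": {"increments": [[-1,0,0,0.02,0],[-1,0,0,0.05,0],[-1,0,0,0.08,0],[-1,0,0,0.08,0]]}}

```text
t: 5.42
ee_pos: [0.5191, 0.0201, 0.4248]
ee_rot: [0.502, 0.502, 0.498, -0.498]
ft_force: [0.7, 0.5, -3.8]
gripper_width: 0.402
```

```bash
python3 - <<'E'
from h import *
o=get_obs(); print(o['t'],np.round(o['ee_pos'],4),o['ft_force'],o['gripper_width'])
a=snap('side')[1]; b=snap('scene')[1]
cv2.imwrite('pics/lift.png',cv2.resize(np.hstack([a[80:360,160:440],b[80:360,120:400]]),(800,400))[:,:,::-1])
m=vision.camera_model('scene'); M=masks_of('scene','mat'); vision
for c in ['scene','side']:
    m=vision.camera_model(c)
    for r in masks_of(c,'mat')[:1]:
        cc=max(cv2.findContours(r['mask'].astype(np.uint8),0,2)[0],key=cv2.contourArea)
        W=np.array([at_z(m,u,v,c,.004)[:2] for u,v in cc[:,0]],np.float32)
        print(c,r['p'],cv2.minAreaRect(W))
E
```

```text
5.425 [0.5191 0.0201 0.4248] [ 0.6763328   0.46564412 -3.80883827] 0.4016776912936161
scene 0.79 ((0.4398023784160614, 0.316823273897171), (0.2428094744682312, 0.2468416839838028), 9.79013442993164)
side 0.69 ((0.4364619851112366, 0.31529107689857483), (0.2432231903076172, 0.24321870505809784), 9.83829116821289)
```

View pics/lift.png

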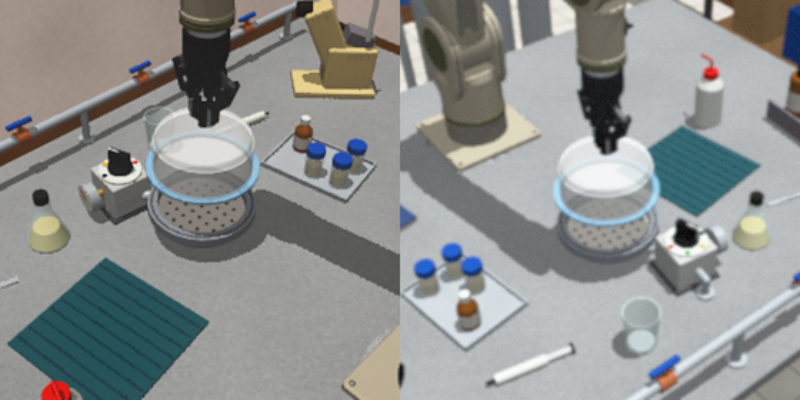

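Call:
{"name": "play_rows", "arguments": {"increments": [[-1,-0.01,0.04,0,0],[-1,-0.023,0.09,0,0],[-1,-0.036,0.14,0,0],[-1,-0.05,0.19,0,0],[-1,-0.063,0.24,0,0]]}}

```text
t: 6.3
ee_pos: [0.4548, 0.2614, 0.4207]
ee_rot: [0.5, 0.5, 0.5, -0.5]
ft_force: [0.7, -0.2, -3.6]
gripper_width: 0.399
```

Call:
{"name": "play_rows", "arguments": {"increments": [[-1,-0.008,0.03,0,0],[-1,-0.014,0.055,-0.03,0],[-1,-0.015,0.058,-0.07,0],[-1,-0.015,0.058,-0.1,0],[-1,-0.015,0.058,-0.115,0]]}}

```text
t: 6.92
ee_pos: [0.4392, 0.3189, 0.3032]
ee_rot: [-0.5, -0.499, -0.5, 0.501]
ft_force: [-0.3, 1.5, -3.5]
gripper_width: 0.398
```

Call:
{"name": "play_rows", "arguments": {"increments": [[-1,0.001,-0.001,-0.006,0],[-1,0.001,-0.001,-0.011,0],[-1,0.001,-0.001,-0.015,0],[-1,0.001,-0.001,-0.018,0],[-1,0.001,-0.001,-0.018,0]]}}

```text
t: 7.55
ee_pos: [0.4402, 0.3179, 0.2853]
ee_rot: [-0.5, -0.499, -0.5, 0.501]
ft_force: [0.7, 0.2, -4.2]
gripper_width: 0.402
```

Call:
{"name": "play_rows", "arguments": {"increments": [[-1,0,0,-0.002,0],[-1,0,0,-0.003,0]]}}

```text
t: 7.8
ee_pos: [0.4402, 0.3179, 0.2824]
ee_rot: [-0.5, -0.499, -0.5, 0.501]
ft_force: [-3.8, -2.1, 3.4]
gripper_width: 0.4
```

Call:
{"name": "play_rows", "arguments": {"increments": [[0,0,0,0,0],[0.5,0,0,0,0],[1,0,0,0.0,0],[1,0,0,0.0,0],[1,0,0,0.03,0]]}}

```text
t: 8.43
ee_pos: [0.4397, 0.3174, 0.3109]
ee_rot: [-0.5, -0.497, -0.5, 0.503]
ft_force: [1.0, -0.0, -0.1]
gripper_width: 0.998
```

Call:
{"name": "play_rows", "arguments": {"increments": [[1,0,0,0.05,0],[1,0,0,0.1,0],[1,0,0,0.14,0],[1,0,-0.06,0.14,0],[1,0,-0.12,0.14,0]]}}

```text
t: 9.05
ee_pos: [0.4395, 0.1962, 0.4513]
ee_rot: [-0.5, -0.497, -0.5, 0.502]
ft_force: [0.9, -1.2, -0.6]
gripper_width: 1.001
```

Call:
{"name": "play_rows", "arguments": {"increments": [[1,0,-0.06,0,0],[1,0.0,-0.12,0,0],[1,0,-0.18,0,0],[1,0,-0.24,0,0],[1,0,-0.3,0,0]]}}

```text
t: 9.68
ee_pos: [0.439, -0.1057, 0.4516]
ee_rot: [-0.5, -0.498, -0.5, 0.502]
ft_force: [1.3, -0.7, -0.3]
gripper_width: 0.998
```

```bash
python3 - <<'E'
from h import *
o=get_obs(); print(o['t'],np.round(o['ee_pos'],4),o['ft_force'],o['gripper_width'],o['qpos'])
ims=[]
for c in ['wrist','scene','side']:
    m,im,d=snap(c); ims.append(im)
    P=cloud(m,d,c); 
    # bowl rim: top ring heights near .065 
    s=(abs(P[:,2]-.065)<.004); r=np.hypot(P[:,0]-.52,P[:,1]-.02); s&=(r>.08)&(r<.115); Q=P[s]
    print(c,'rim',len(Q), np.round([Q[:,:2].min(0),Q[:,:2].max(0),Q[:,:2].mean(0)],4).tolist() if len(Q) else '')
    hsv=cv2.cvtColor(im,cv2.COLOR_RGB2HSV)
    for n,lo,hi,zz in [('bluecap',100,125,.07)]:
        k=((hsv[...,0]>lo)&(hsv[...,0]<hi)&(hsv[...,1]>150)&(hsv[...,2]>80))
        k&=d>0; P=cloud(m,d,c,k); T=P[(abs(P[:,2]-.074)<.006)&(P[:,1]<-.15)]
        if len(T)>10:
            g=cv2.partition if 0 else None
            from scipy.cluster.hierarchy import fcluster,linkage
            L=fcluster(linkage(T[:,:2][::max(1,len(T)//400)],'single'),.012,'distance'); TT=T[::max(1,len(T)//400)]
            for i in set(L): q=TT[L==i]; print(c,'cap',len(q),np.round((q.min(0)+q.max(0))/2,4),np.round(q.max(0)-q.min(0),3))
    for l,z in [('jar1',.004),('amber',.004),('tray',0),('plate',.05),('seat',.065),('selector_grip',.119),('lid',.004),('lid_knob',.128)]:
        print(c,l,[(round(x['p'],2),np.round(at_z(m,*x['location'],c,z)[:2],3).tolist()) for x in spot_point(c,l)if x['p']>.3])
cv2.imwrite('pics/w2.png',ims[0][:,:,::-1]); cv2.imwrite('pics/s2.png',ims[1][:,:,::-1])
E
```

```text
9.675 [ 0.439  -0.1057  0.4516] [ 1.2898732  -0.66472035 -0.30152965] 0.9976295942938715 [ 0.05924255 -0.07777822  0.06987531  1.82061784  0.01048661  1.40180887
  0.12851434]
wrist rim 7150 [[0.4142, -0.0821], [0.6293, 0.1048], [0.5136, -0.0009]]
wrist cap 148 [ 0.412  -0.3318  0.0739] [0.036 0.037 0.005]
wrist cap 198 [ 0.4625 -0.2598  0.0729] [0.036 0.038 0.005]
wrist cap 175 [ 0.4062 -0.2729  0.0738] [0.036 0.036 0.003]
wrist jar1 [(0.66, [0.403, -0.268]), (0.58, [0.465, -0.257]), (0.58, [0.408, -0.331]), (0.49, [0.534, 0.027])]
wrist amber [(0.66, [0.537, -0.315])]
wrist tray [(0.74, [0.47, -0.29])]
wrist plate [(0.97, [0.518, 0.021])]
wrist seat [(0.61, [0.519, 0.022])]
wrist selector_grip [(0.58, [0.679, 0.06]), (0.57, [0.68, 0.095])]
wrist lid []
wrist lid_knob [(0.62, [0.501, 0.012])]
scene rim 974 [[0.4149, -0.0808], [0.6283, 0.1278], [0.5272, 0.0175]]
scene cap 111 [ 0.4159 -0.333   0.0743] [0.038 0.035 0.011]
scene cap 123 [ 0.466  -0.2596  0.0732] [0.038 0.039 0.01 ]
scene cap 109 [ 0.4114 -0.273   0.074 ] [0.04  0.035 0.01 ]
scene jar1 [(0.71, [0.395, -0.27]), (0.68, [0
[... 440 characters left out ...]
 0.0308]]
side cap 93 [ 0.461  -0.2578  0.0742] [0.037 0.041 0.01 ]
side cap 82 [ 0.4043 -0.2726  0.0751] [0.035 0.039 0.007]
side cap 83 [ 0.4107 -0.3315  0.0751] [0.036 0.041 0.009]
side jar1 [(0.73, [0.464, -0.27]), (0.53, [0.417, -0.341]), (0.52, [0.405, -0.272])]
side amber [(0.63, [0.53, -0.309]), (0.43, [0.562, -0.028])]
side tray [(0.96, [0.469, -0.312])]
side plate [(0.86, [0.517, 0.016]), (0.66, [0.393, -0.291]), (0.66, [0.713, -0.048])]
side seat [(0.75, [0.524, 0.019])]
side selector_grip [(0.59, [0.677, 0.082]), (0.5, [0.343, -0.15])]
side lid [(0.96, [0.434, 0.325]), (0.51, [0.765, -0.086])]
side lid_knob [(0.65, [0.336, -0.145]), (0.58, [0.437, 0.315]), (0.43, [0.667, 0.089])]
```

View pics/w2.png

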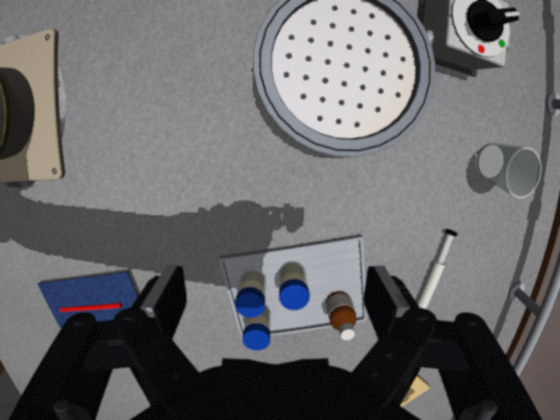

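Call:
{"name": "play_rows", "arguments": {"increments": [[1,-0.005,-0.05,0,0],[1,-0.012,-0.11,-0.03,0],[1,-0.02,-0.17,-0.08,0],[1,-0.026,-0.226,-0.13,0],[1,-0.026,-0.226,-0.15,0]]}}

```text
t: 11.65
ee_pos: [0.4126, -0.3322, 0.3002]
ee_rot: [-0.5, -0.498, -0.499, 0.503]
ft_force: [0.7, 0.3, 0.6]
gripper_width: 0.998
```

```bash
cat >> h.py <<'E'
from scipy.cluster.hierarchy import fcluster,linkage
def caps(c,ztop=.074,name=None):
    m,im,d=snap(c,name); hsv=cv2.cvtColor(im,cv2.COLOR_RGB2HSV)
    k=(hsv[...,0]>100)&(hsv[...,0]<125)&(hsv[...,1]>150)&(hsv[...,2]>60)&(d>0)
    P=cloud(m,d,c,k); T=P[(abs(P[:,2]-ztop)<.007)]
    if len(T)<10: print(c,'no caps'); return
    T=T[::max(1,len(T)//500)]
    L=fcluster(linkage(T[:,:2],'single'),.012,'distance')
    for i in set(L):
        q=T[L==i]
        if len(q)>8: print(c,'cap',len(q),np.round((q.min(0)+q.max(0))/2,4),np.round(q.max(0)-q.min(0),3))
def st():
    o=get_obs(); print(round(float(o['t']),2),np.round(o['ee_pos'],4),np.round(o['ee_rot'],3),np.round(o['ft_force'],1),round(float(o['gripper_width']),3),np.round(o['qpos'],2))
E
python3 -c "
from h import *
st(); [caps(c,name='c'+c) for c in ['wrist','side','scene']]"
```

```text
11.65 [ 0.4126 -0.3322  0.3002] [-0.5   -0.498 -0.499  0.503] [0.7 0.3 0.6] 0.998 [ 0.3   0.21  0.32  1.86 -0.07  1.09  0.65]
wrist cap 158 [ 0.4115 -0.3332  0.0714] [0.037 0.037 0.008]
wrist cap 180 [ 0.4052 -0.2729  0.0738] [0.037 0.036 0.003]
wrist cap 177 [ 0.4615 -0.2607  0.0725] [0.037 0.038 0.008]
side cap 108 [ 0.4608 -0.2575  0.0731] [0.041 0.04  0.011]
side cap 116 [ 0.4027 -0.2705  0.0733] [0.036 0.041 0.012]
side cap 102 [ 0.4102 -0.33    0.0724] [0.04  0.039 0.011]
scene cap 110 [ 0.4186 -0.3338  0.0733] [0.035 0.032 0.013]
scene cap 117 [ 0.4672 -0.2607  0.0738] [0.039 0.036 0.012]
scene cap 106 [ 0.4118 -0.2729  0.0736] [0.035 0.034 0.013]
```

Call:
{"name": "play_rows", "arguments": {"increments": [[1,-0.001,0,-0.05,0],[1,-0.001,0,-0.093,0],[0.3,-0.001,0,-0.093,0],[-0.6,-0.001,0,-0.093,0],[-1,-0.001,0,-0.093,0]]}}

```text
t: 12.42
ee_pos: [0.4126, -0.3309, 0.2091]
ee_rot: [-0.5, -0.498, -0.5, 0.503]
ft_force: [0.0, 1.8, 4.3]
gripper_width: 0.452
```

Call:
{"name": "play_rows", "arguments": {"increments": [[-1,0,0,0,0],[-1,0,0,0,0],[-1,0,0,0.03,0],[-1,0,0,0.08,0],[-1,0,0,0.12,0]]}}

```text
t: 13.05
ee_pos: [0.4125, -0.331, 0.3312]
ee_rot: [-0.5, -0.498, -0.5, 0.503]
ft_force: [0.5, 0.6, -0.7]
gripper_width: 0.454
```

Call:
{"name": "play_rows", "arguments": {"increments": [[-1,0.015,0.033,0,0],[-1,0.038,0.08,0,0],[-1,0.061,0.13,0,0],[-1,0.084,0.18,0,0],[-1,0.107,0.23,0,0]]}}

```text
t: 13.68
ee_pos: [0.5199, -0.0994, 0.3316]
ee_rot: [-0.5, -0.498, -0.499, 0.503]
ft_force: [0.7, 0.4, -1.3]
gripper_width: 0.454
```

Call:
{"name": "play_rows", "arguments": {"increments": [[-1,0.023,0.05,0,0],[-1,0.043,0.09,-0.01,0],[-1,0.049,0.104,-0.03,0],[-1,0.049,0.104,-0.05,0],[-1,0.049,0.104,-0.06,0]]}}

```text
t: 14.3
ee_pos: [0.5683, 0.0038, 0.2701]
ee_rot: [-0.499, -0.498, -0.499, 0.504]
ft_force: [-0.7, -0.1, -1.6]
gripper_width: 0.455
```

```bash
python3 -c "
from h import *
st()
m,im,d=snap('wrist','w3'); P=cloud(m,d,'wrist')
for c in ['wrist','side','scene']:
    m,im,d=snap(c,'p'+c); P=cloud(m,d,c); P=P[(np.hypot(P[:,0]-.52,P[:,1]-.0225)<.13)]
    for z in [.05,.065]:
        Q=P[abs(P[:,2]-z)<.003]; print(c,z,len(Q),np.round(np.percentile(Q[:,:2],[.5,99.5],axis=0),3).tolist())
"
python3 -c "
import cv2,numpy as np
a=cv2.imread('pics/w3.png');b=cv2.imread('pics/pside.png')[100:310,200:410]
cv2.imwrite('pics/m3.png',cv2.hconcat([cv2.resize(a,(440,330)),cv2.resize(b,(330,330))]))"
```

```text
14.3 [0.5683 0.0038 0.2701] [-0.499 -0.498 -0.499  0.504] [-0.7 -0.1 -1.6] 0.455 [-0.14  0.32  0.06  1.77 -0.01  1.05 -0.08]
wrist 0.05 42754 [[0.436, -0.048], [0.603, 0.104]]
wrist 0.065 21103 [[0.417, -0.074], [0.631, 0.125]]
side 0.05 1579 [[0.415, -0.061], [0.629, 0.126]]
side 0.065 965 [[0.414, -0.08], [0.63, 0.127]]
scene 0.05 931 [[0.434, -0.08], [0.625, 0.105]]
scene 0.065 728 [[0.42, -0.081], [0.629, 0.125]]
```

View pics/m3.png

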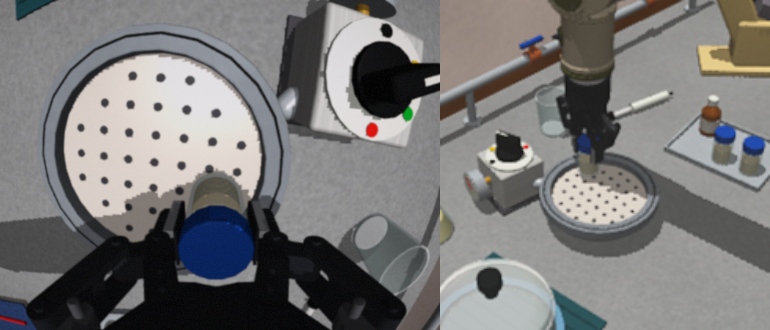

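Call:
{"name": "play_rows", "arguments": {"increments": [[-1,-0.001,-0.001,-0.007,0],[-1,-0.001,-0.001,-0.011,0],[-1,-0.001,-0.001,-0.014,0],[-1,-0.001,-0.001,-0.015,0]]}}

```text
t: 15.0
ee_pos: [0.5679, 0.003, 0.2568]
ee_rot: [-0.5, -0.498, -0.499, 0.503]
ft_force: [-0.7, -0.0, -0.6]
gripper_width: 0.455
```

Call:
{"name": "play_rows", "arguments": {"increments": [[-1,0,0,-0.002,0],[-1,0,0,-0.003,0]]}}

```text
t: 15.25
ee_pos: [0.5681, 0.003, 0.255]
ee_rot: [-0.5, -0.499, -0.499, 0.503]
ft_force: [-7.5, -0.7, 17.2]
gripper_width: 0.453
```

Call:
{"name": "play_rows", "arguments": {"increments": [[-0.1,0,0,0.001,0],[0.2,0,0,0.001,0],[0.3,0,0,0.001,0],[0.3,0,0,0.001,0]]}}

```text
t: 15.75
ee_pos: [0.5681, 0.0031, 0.2559]
ee_rot: [-0.5, -0.498, -0.499, 0.503]
ft_force: [0.1, -0.3, -0.5]
gripper_width: 0.649
```

Call:
{"name": "play_rows", "arguments": {"increments": [[0.3,0,0,0.03,0],[0.3,0,0,0.09,0],[0.3,0,-0.02,0.14,0.15],[0.3,0,-0.08,0.14,0.33],[1,0,-0.14,0.14,0.5]]}}

```text
t: 16.38
ee_pos: [0.5683, -0.1335, 0.3968]
ee_rot: [0.609, 0.361, 0.605, -0.364]
ft_force: [1.4, -0.1, -0.6]
gripper_width: 0.843
```

Call:
{"name": "play_rows", "arguments": {"increments": [[1,-0.02,-0.03,0,0.18],[1,-0.05,-0.06,0,0.36],[1,-0.08,-0.09,0,0.54],[1,-0.1,-0.12,-0.02,0.72],[1,-0.106,-0.124,-0.05,0.9]]}}

```text
t: 17.0
ee_pos: [0.4608, -0.2601, 0.3471]
ee_rot: [0.707, 0.061, 0.702, -0.063]
ft_force: [0.3, -0.1, -0.0]
gripper_width: 0.998
```

```bash
python3 -c "
from h import *
st(); [caps(c,name='d'+c) for c in ['wrist','side','scene']]; print('plate');caps('scene',.12);caps('side',.12)"
```

```text
17.0 [ 0.4608 -0.2601  0.3471] [ 0.707  0.061  0.702 -0.063] [ 0.3 -0.1 -0. ] 0.998 [ 0.31  0.16  0.13  1.8  -0.02  1.18  1.84]
wrist cap 289 [ 0.4047 -0.2728  0.0721] [0.038 0.036 0.008]
wrist cap 226 [ 0.4728 -0.3118  0.074 ] [0.038 0.038 0.004]
side cap 92 [ 0.4701 -0.3096  0.074 ] [0.038 0.04  0.013]
side cap 106 [ 0.4019 -0.2714  0.0733] [0.035 0.043 0.012]
scene cap 121 [ 0.4785 -0.312   0.073 ] [0.036 0.035 0.011]
scene cap 105 [ 0.4108 -0.2725  0.0732] [0.037 0.03  0.012]
plate
scene cap 97 [ 0.575  -0.002   0.1203] [0.034 0.036 0.013]
scene cap 15 [ 0.9043 -0.1515  0.1244] [0.007 0.048 0.005]
side cap 109 [0.566  0.0039 0.1193] [0.038 0.041 0.013]
```

Call:
{"name": "play_rows", "arguments": {"increments": [[1,0.012,-0.05,0,0.09],[1,0.012,-0.051,-0.03,0.175],[1,0.012,-0.051,-0.08,0.175],[1,0.012,-0.051,-0.125,0.175],[1,0.012,-0.051,-0.139,0.175]]}}

```text
t: 17.88
ee_pos: [0.4753, -0.3071, 0.2075]
ee_rot: [0.709, 0.002, 0.705, -0.002]
ft_force: [0.5, -0.2, 0.4]
gripper_width: 1.0
```

Call:
{"name": "play_rows", "arguments": {"increments": [[0,0,0,0,0],[-1,0,0,0,0],[-1,0,0,0,0],[-1,0,0,0,0],[-1,0,0,0,0]]}}

```text
t: 18.5
ee_pos: [0.4762, -0.3077, 0.2098]
ee_rot: [0.71, 0.002, 0.704, -0.003]
ft_force: [-1.3, 0.4, 6.0]
gripper_width: 0.455
```

Call:
{"name": "play_rows", "arguments": {"increments": [[-1,0,0,0.02,0],[-1,0,0,0.07,0],[-1,0,0,0.12,0],[-1,0,0,0.12,0]]}}

```text
t: 19.0
ee_pos: [0.4771, -0.3085, 0.3352]
ee_rot: [0.713, 0.001, 0.701, -0.005]
ft_force: [0.7, -0.3, -2.5]
gripper_width: 0.455
```

Call:
{"name": "play_rows", "arguments": {"increments": [[-1,0,0.035,0,0],[-1,0.005,0.085,0,0],[-1,0.01,0.135,0,0],[-1,0.015,0.185,0,0],[-1,0.02,0.235,0,0]]}}

```text
t: 19.62
ee_pos: [0.4967, -0.0718, 0.3351]
ee_rot: [0.713, 0.001, 0.701, -0.005]
ft_force: [1.7, -0.0, -1.2]
gripper_width: 0.451
```

Call:
{"name": "play_rows", "arguments": {"increments": [[-1,0.012,0.05,0,0],[-1,0.024,0.1,-0.0,0],[-1,0.025,0.118,-0.02,0],[-1,0.025,0.12,-0.045,0],[-1,0.025,0.12,-0.065,0]]}}

```text
t: 20.25
ee_pos: [0.5213, 0.0486, 0.269]
ee_rot: [0.713, 0.0, 0.701, -0.005]
ft_force: [0.3, -0.4, -1.6]
gripper_width: 0.454
```

Call:
{"name": "play_rows", "arguments": {"increments": [[-1,0,-0.002,-0.006,0],[-1,0,-0.003,-0.01,0],[-1,0,-0.003,-0.0125,0],[-1,0,-0.003,-0.0125,0]]}}

```text
t: 20.75
ee_pos: [0.5214, 0.0455, 0.2569]
ee_rot: [0.713, 0.0, 0.701, -0.005]
ft_force: [-1.0, -0.1, -1.6]
gripper_width: 0.455
```

Call:
{"name": "play_rows", "arguments": {"increments": [[-0.1,0,0,-0.001,0],[0.2,0,0,0,0],[0.3,0,0,0,0],[0.3,0,0,0,0]]}}

```text
t: 21.25
ee_pos: [0.5215, 0.0456, 0.257]
ee_rot: [0.713, 0.0, 0.701, -0.005]
ft_force: [0.7, 0.0, -0.1]
gripper_width: 0.649
```

Call:
{"name": "play_rows", "arguments": {"increments": [[0.3,0,0,0.03,0],[0.3,0,0,0.08,0],[0.3,0,-0.02,0.14,0],[0.3,-0.01,-0.08,0.14,0],[1,-0.03,-0.14,0.14,0]]}}

```text
t: 21.88
ee_pos: [0.4915, -0.0951, 0.3979]
ee_rot: [0.714, -0.0, 0.7, -0.004]
ft_force: [0.6, -1.5, -0.8]
gripper_width: 0.844
```

Call:
{"name": "play_rows", "arguments": {"increments": [[1,-0.02,-0.05,0,0],[1,-0.04,-0.1,0,0],[1,-0.07,-0.15,-0.02,0],[1,-0.086,-0.175,-0.05,0]]}}

```text
t: 22.38
ee_pos: [0.4038, -0.2729, 0.3482]
ee_rot: [0.714, 0.001, 0.7, -0.006]
ft_force: [0.3, 0.2, 0.0]
gripper_width: 0.998
```

```bash
python3 -c "
from h import *
st(); [caps(c,name='e'+c) for c in ['wrist','side','scene']]; print('plate');caps('scene',.12);caps('side',.12)"
```

```text
22.38 [ 0.4038 -0.2729  0.3482] [ 0.714  0.001  0.7   -0.006] [0.3 0.2 0. ] 0.998 [ 0.33  0.06  0.18  1.91 -0.01  1.15  2.07]
wrist cap 590 [ 0.404  -0.2728  0.0739] [0.038 0.036 0.005]
side cap 109 [ 0.4036 -0.2715  0.0734] [0.038 0.042 0.012]
scene cap 103 [ 0.4103 -0.2725  0.0732] [0.035 0.034 0.011]
plate
scene cap 111 [0.5738 0.     0.1196] [0.035 0.037 0.012]
scene cap 101 [0.5259 0.0446 0.1198] [0.035 0.039 0.013]
scene cap 13 [ 0.9032 -0.1544  0.1254] [0.009 0.037 0.003]
side cap 109 [0.5653 0.0022 0.1192] [0.038 0.041 0.012]
side cap 128 [0.5193 0.047  0.1186] [0.038 0.041 0.011]
```

Call:
{"name": "play_rows", "arguments": {"increments": [[1,-0.001,0.001,-0.05,0],[1,-0.001,0.001,-0.1,0],[1,-0.001,0.001,-0.14,0],[1,-0.001,0.001,-0.14,0],[0,-0.001,0.001,-0.14,0]]}}

```text
t: 23.25
ee_pos: [0.4064, -0.2685, 0.2103]
ee_rot: [0.715, -0.001, 0.699, -0.004]
ft_force: [0.0, -0.3, -0.0]
gripper_width: 0.811
```

Call:
{"name": "play_rows", "arguments": {"increments": [[-1,0,0,0,0],[-1,0,0,0,0],[-1,0,0,0,0],[-1,0,0,0,0]]}}

```text
t: 23.75
ee_pos: [0.4073, -0.2689, 0.2124]
ee_rot: [0.716, -0.001, 0.698, -0.004]
ft_force: [-1.8, 0.9, 11.8]
gripper_width: 0.455
```

Call:
{"name": "play_rows", "arguments": {"increments": [[-1,0,0,0.02,0],[-1,0,0,0.07,0],[-1,0,0,0.12,0],[-1,0,0,0.12,0]]}}

```text
t: 24.25
ee_pos: [0.4083, -0.2695, 0.3371]
ee_rot: [0.719, -0.002, 0.695, -0.006]
ft_force: [0.0, 0.3, -1.9]
gripper_width: 0.455
```

Call:
{"name": "play_rows", "arguments": {"increments": [[-1,0.01,0.035,0,0],[-1,0.022,0.085,0,0],[-1,0.034,0.135,0,0],[-1,0.046,0.185,0,0],[-1,0.06,0.235,0,0]]}}

```text
t: 24.88
ee_pos: [0.4681, -0.0329, 0.3369]
ee_rot: [0.719, -0.002, 0.695, -0.006]
ft_force: [0.8, -0.1, -0.5]
gripper_width: 0.454
```

Call:
{"name": "play_rows", "arguments": {"increments": [[-1,0.006,0.03,0,0],[-1,0.006,0.035,-0.02,0],[-1,0.006,0.035,-0.045,0],[-1,0.006,0.035,-0.065,0],[-1,0.006,0.035,-0.068,0]]}}

```text
t: 25.5
ee_pos: [0.4734, 0.002, 0.2674]
ee_rot: [0.718, -0.002, 0.696, -0.006]
ft_force: [-0.2, 0.3, -1.1]
gripper_width: 0.456
```

```bash
python3 -c "
from h import *
st()
m,im,d=snap('side');m,i2,d=snap('scene')
cv2.imwrite('pics/b.png',cv2.resize(np.hstack([im[130:290,220:380],i2[160:320,180:340]]),(800,400))[:,:,::-1])"
```

```text
25.5 [0.4734 0.002  0.2674] [ 0.718 -0.002  0.696 -0.006] [-0.2  0.3 -1.1] 0.456 [-0.    0.13 -0.11  2.02  0.04  0.97  1.44]
```

View pics/b.png

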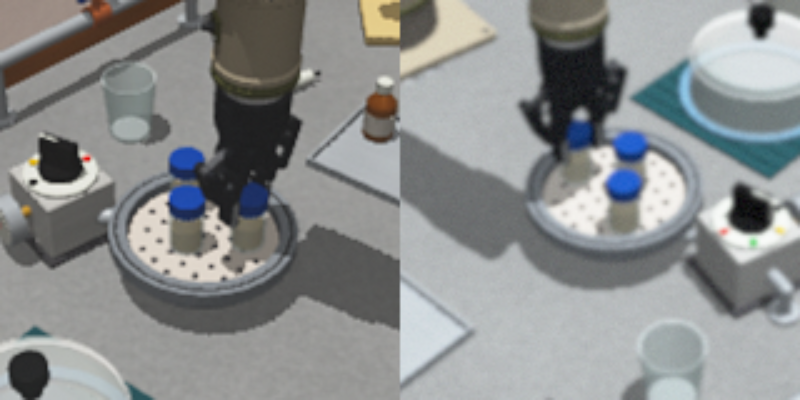

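Call:
{"name": "play_rows", "arguments": {"increments": [[-1,0,-0.002,-0.005,0],[-1,0,-0.002,-0.008,0],[-1,0,-0.002,-0.009,0],[-1,0,-0.002,-0.009,0]]}}

```text
t: 26.1
ee_pos: [0.4741, 0.0001, 0.2599]
ee_rot: [0.718, -0.002, 0.696, -0.006]
ft_force: [-1.1, 0.2, -0.2]
gripper_width: 0.449
```

Call:
{"name": "play_rows", "arguments": {"increments": [[-0.1,0,0,-0.002,0],[0.2,0,0,0,0],[0.4,0,0,0,0],[0.4,0,0,0,0]]}}

```text
t: 26.6
ee_pos: [0.474, 0.0001, 0.2599]
ee_rot: [0.718, -0.002, 0.696, -0.006]
ft_force: [-0.3, 0.0, -1.0]
gripper_width: 0.7
```

Call:
{"name": "play_rows", "arguments": {"increments": [[0.4,0,0,0.03,0],[0.4,0,0,0.08,0],[0.4,0,0.0,0.14,0],[1,0,0.0,0.18,0]]}}

```text
t: 27.1
ee_pos: [0.474, 0.0001, 0.4428]
ee_rot: [0.719, -0.002, 0.695, -0.006]
ft_force: [0.2, 0.3, 0.0]
gripper_width: 0.884
```

Call:
{"name": "play_rows", "arguments": {"increments": [[1,0,0.05,0,0],[1,0,0.1,0,-0.18],[1,-0.01,0.16,0,-0.36],[1,-0.02,0.2,0,-0.54],[1,-0.02,0.2,0,-0.72]]}}

```text
t: 27.72
ee_pos: [0.4525, 0.2038, 0.4427]
ee_rot: [0.675, 0.234, 0.654, -0.249]
ft_force: [-0.1, 0.1, 0.2]
gripper_width: 1.002
```

```bash
python3 - <<'E'
from h import *
st(); caps('scene',.12);caps('side',.12);caps('wrist',.12)
m,im,d=snap('wrist','w5'); P=cloud(m,d,'wrist'); P=P[(abs(P[:,2]-.138)<.005)]; P=P[np.hypot(P[:,0]-.44,P[:,1]-.318)<.03]
print('lidtop',len(P),P.min(0),P.max(0),(P.min(0)+P.max(0))/2)
for l,z in [('lid_knob',.128),('plate',.05),('seat',.065),('selector_grip',.119)]:
  print(l,[(round(x['p'],2),np.round(at_z(m,*x['location'],'wrist',z)[:2],3).tolist()) for x in spot_point('wrist',l)])
# rim outer circle fit
P=cloud(m,d,'wrist'); s=abs(P[:,2]-.065)<.003; r=np.hypot(P[:,0]-.5195,P[:,1]-.0205); Q=P[s&(r<.115)&(r>.08),:2]
best=None
for cx in np.arange(.510,.530,.001):
  for cy in np.arange(.010,.032,.001):
    rr=np.hypot(Q[:,0]-cx,Q[:,1]-cy); n=((rr>.086)&(rr<.104)).sum()
    if best is None or n>best[0]: best=(n,cx,cy)
print(len(Q),best)
E
```

```text
27.73 [0.4525 0.2038 0.4427] [ 0.675  0.234  0.654 -0.249] [-0.1  0.1  0.2] 1.002 [-0.22  0.04 -0.32  1.72  0.05  1.38  0.33]
scene cap 106 [ 0.4781 -0.0023  0.119 ] [0.037 0.038 0.012]
scene cap 105 [ 5.730e-01 -5.000e-04  1.194e-01] [0.037 0.037 0.012]
scene cap 109 [0.5232 0.0446 0.1197] [0.044 0.038 0.013]
scene cap 13 [ 0.9049 -0.149   0.1253] [0.006 0.045 0.003]
scene cap 9 [0.9029 0.1689 0.1261] [0.009 0.03  0.001]
side cap 134 [0.4721 0.0006 0.1188] [0.038 0.039 0.011]
side cap 102 [0.5648 0.0024 0.1189] [0.038 0.039 0.011]
side cap 132 [0.519  0.0478 0.119 ] [0.038 0.04  0.011]
wrist cap 378 [0.5199 0.0458 0.1175] [0.038 0.038 0.009]
wrist cap 277 [0.5665 0.0016 0.1173] [0.038 0.037 0.009]
lidtop 1299 [0.4217345  0.2985577  0.13314582] [0.45718092 0.33470309 0.14030697] [0.43945771 0.31663039 0.13672639]
lid_knob [(0.76, [0.439, 0.319])]
plate [(0.63, [0.518, 0.025])]
seat [(0.88, [0.521, 0.023])]
selector_grip [(0.61, [0.681, 0.094])]
4650 (np.int64(4199), np.float64(0.517), np.float64(0.02299999999999999))
```

View pics/w5.png

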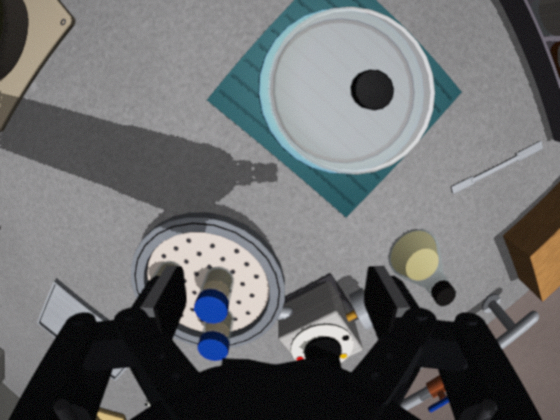

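```bash
cat >> h.py <<'E'
from scipy.spatial.transform import Rotation as R
def gp():
    o=get_obs(); q=o['ee_rot']; M=R.from_quat([q[1],q[2],q[3],q[0]]).as_matrix()
    print('grasp',np.round(o['ee_pos']+.155*M[:,0],4),'toolx',np.round(M[:,0],3),'tooly',np.round(M[:,1],3))
E
python3 -c "
from h import *
gp()"
```

```text
grasp [0.4572 0.1946 0.2879] toolx [ 0.02  -0.031 -0.999] tooly [ 0.641  0.767 -0.011]
```

Call:
{"name": "play_rows", "arguments": {"increments": [[1,-0.005,0.04,0,0],[1,-0.012,0.08,-0.03,0],[1,-0.018,0.123,-0.07,0],[1,-0.018,0.123,-0.105,0],[1,-0.018,0.123,-0.105,0]]}}

```text
t: 28.75
ee_pos: [0.4358, 0.3216, 0.3355]
ee_rot: [0.674, 0.231, 0.655, -0.25]
ft_force: [-0.1, -0.5, 0.1]
gripper_width: 1.006
```

```bash
python3 -c "
from h import *
st();gp()
for c in ['wrist','side','scene']:
    m,im,d=snap(c,'f'+c); P=cloud(m,d,c); P=P[(abs(P[:,2]-.136)<.004)]; P=P[np.hypot(P[:,0]-.44,P[:,1]-.318)<.025]
    if len(P): print(c,len(P),P.min(0),P.max(0),(P.min(0)+P.max(0))/2)
"
```

```text
28.75 [0.4358 0.3216 0.3355] [ 0.674  0.231  0.655 -0.25 ] [-0.1 -0.5  0.1] 1.006 [-0.37  0.23 -0.41  1.75  0.14  1.19  0.05]
grasp [0.4382 0.3163 0.1806] toolx [ 0.016 -0.034 -0.999] tooly [ 0.64   0.768 -0.016]
wrist 2864 [0.42132822 0.29938946 0.13200263] [0.45654084 0.33478591 0.13983076] [0.43893453 0.31708769 0.1359167 ]
side 148 [0.41963787 0.30104719 0.13220354] [0.45635959 0.33543199 0.13998826] [0.43799873 0.31823959 0.1360959 ]
scene 51 [0.42654588 0.30042077 0.13208711] [0.46116583 0.33491482 0.13997421] [0.44385585 0.3176678  0.13603066]
```

Call:
{"name": "play_rows", "arguments": {"increments": [[1,0.001,0.001,-0.03,0],[1,0.001,0.001,-0.053,0],[1,0.001,0.001,-0.053,0],[0,0.001,0.001,-0.053,0],[-1,0.001,0.001,-0.053,0]]}}

```text
t: 29.52
ee_pos: [0.4384, 0.3233, 0.2882]
ee_rot: [0.676, 0.235, 0.653, -0.248]
ft_force: [-0.8, -0.3, -0.5]
gripper_width: 0.608
```

Call:
{"name": "play_rows", "arguments": {"increments": [[-1,0,0,0,0],[-1,0,0,0,0],[-1,0,0,0,0],[-1,0,0,0,0]]}}

```text
t: 30.02
ee_pos: [0.4386, 0.3234, 0.2891]
ee_rot: [0.676, 0.235, 0.653, -0.248]
ft_force: [-2.2, -1.9, 6.9]
gripper_width: 0.394
```

```bash
python3 -c "
from h import *
st();gp()"
```

```text
30.02 [0.4386 0.3234 0.2891] [ 0.676  0.235  0.653 -0.248] [-2.2 -1.9  6.9] 0.394 [-0.38  0.28 -0.41  1.8   0.17  1.09  0.03]
grasp [0.4424 0.319  0.1342] toolx [ 0.025 -0.028 -0.999] tooly [ 0.642  0.766 -0.006]
```

Call:
{"name": "play_rows", "arguments": {"increments": [[-1,0,0,0.02,0],[-1,0,0,0.06,0],[-1,0,0,0.11,0],[-1,0,0,0.15,0],[-1,0,0,0.155,0]]}}

```text
t: 30.65
ee_pos: [0.4387, 0.3238, 0.4466]
ee_rot: [0.677, 0.236, 0.652, -0.247]
ft_force: [-0.2, 0.4, -4.2]
gripper_width: 0.401
```

```bash
cat >> h.py <<'E'
def lidfit(c,cx,cy,z,name=None):
    # bluish flange ring at height ~z : fit plane + circle
    m,im,d=snap(c,name); P=cloud(m,d,c); h=cv2.cvtColor(im,cv2.COLOR_RGB2HSV)[d>0]
    r=np.hypot(P[:,0]-cx,P[:,1]-cy)
    s=(abs(P[:,2]-z)<.02)&(h[:,0]>85)&(h[:,0]<115)&(h[:,1]>60)&(h[:,2]>100)&(r>.08)&(r<.13)
    Q=P[s]
    if len(Q)<60: print(c,'few',len(Q)); return
    pl=np.linalg.lstsq(np.c_[Q[:,:2]-[cx,cy],np.ones(len(Q))],Q[:,2],rcond=None)[0]
    A=np.c_[2*Q[:,:2],np.ones(len(Q))]; x=np.linalg.lstsq(A,(Q[:,:2]**2).sum(1),rcond=None)[0]
    print(c,len(Q),'plane',np.round(pl,4),'circ',np.round(x[:2],4),np.sqrt(x[2]+x[:2]@x[:2]),'bbox',np.round((np.percentile(Q,1,axis=0)+np.percentile(Q,99,axis=0))/2,4))
E
python3 -c "
from h import *
st();gp()
lidfit('scene',.44,.318,.166,'g1');lidfit('side',.44,.318,.166,'g2');lidfit('wrist',.44,.318,.166)
a=cv2.imread('pics/g1.png')[60:270,220:430];b=cv2.imread('pics/g2.png')[140:420,100:380]
cv2.imwrite('pics/g.png',np.hstack([cv2.resize(x,(400,400)) for x in (a,b)]))"
```

```text
30.65 [0.4387 0.3238 0.4466] [ 0.677  0.236  0.652 -0.247] [-0.2  0.4 -4.2] 0.401 [-0.36  0.16 -0.41  1.6   0.1   1.4   0.08]
grasp [0.443  0.3198 0.2917] toolx [ 0.028 -0.026 -0.999] tooly [ 0.642  0.767 -0.002]
scene 316 plane [-0.0096  0.0099  0.1705] circ [0.4499 0.319 ] 0.09771780055886987 bbox [0.4606 0.3136 0.1685]
side 868 plane [0.0048 0.     0.169 ] circ [0.4409 0.3212] 0.09820215936333945 bbox [0.4232 0.3255 0.1683]
wrist 1446 plane [ 0.0046 -0.001   0.1664] circ [0.445  0.3183] 0.10344085018150566 bbox [0.3906 0.3587 0.1659]
```

View pics/g.png

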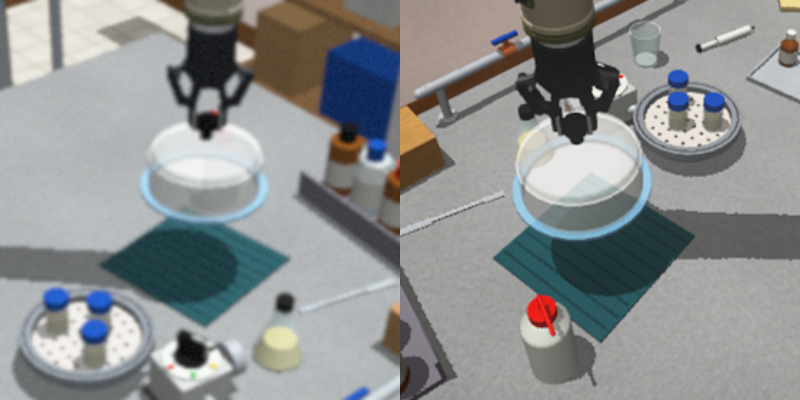

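```bash
cat > rim.py <<'E'
from h import *
from scipy.optimize import least_squares
def rim(c):
    m,im,d=snap(c); P=cloud(m,d,c); Q=P[(abs(P[:,2]-.065)<.004)]; h=None
    Q=Q[(np.hypot(Q[:,0]-.52,Q[:,1]-.022)<.118)&(np.hypot(Q[:,0]-.52,Q[:,1]-.022)>.07)][:,:2]
    def f(p):
        r=np.hypot(Q[:,0]-p[0],Q[:,1]-p[1])
        return (r-.095)
    a=np.arctan2(Q[:,1]-.022,Q[:,0]-.52); b=(a*18/np.pi).astype(int)
    mid=[]
    for i in set(b):
        q=Q[b==i]
        if len(q)<6: continue
        r=np.hypot(q[:,0]-.52,q[:,1]-.022); t=(i+.5*np.sign(a[b==i].mean()))*np.pi/18
        mid.append([np.percentile(r,3),np.percentile(r,97),a[b==i].mean()])
    M=np.array(mid)
    for k,n in [(0,'inner'),(1,'outer')]:
        X=np.c_[.52+M[:,k]*np.cos(M[:,2]),.022+M[:,k]*np.sin(M[:,2])]
        s=least_squares(lambda p:np.hypot(X[:,0]-p[0],X[:,1]-p[1])-p[2],[.52,.022,.1],loss='soft_l1',f_scale=.002).x
        print(c,n,len(M),np.round(s,4))
for c in ['scene','side']: rim(c)
for c in ['scene','side']:
    m=vision.camera_model(c)
    vision.snapshot(c)
    for l,z in [('seat',.065),('plate',.05)]: print(c,l,[(round(x['p'],2),np.round(at_z(m,*x['location'],c,z)[:2],3).tolist()) for x in spot_point(c,l)])
E
python3 rim.py
```

```text
scene inner 32 [0.5195 0.0227 0.0849]
scene outer 32 [0.5206 0.0224 0.1046]
side inner 33 [0.5169 0.0237 0.0852]
side outer 33 [0.5169 0.0242 0.1041]
scene seat [(0.91, [0.505, 0.037])]
scene plate [(0.78, [0.526, 0.018]), (0.45, [0.737, 0.232])]
side seat [(0.84, [0.523, 0.03]), (0.6, [0.504, 0.041])]
side plate [(0.9, [0.518, 0.012]), (0.27, [0.429, -0.238]), (0.18, [0.567, -0.002])]
```

Call:
{"name": "play_rows", "arguments": {"increments": [[-1,0.01,-0.035,0,0],[-1,0.022,-0.085,0,0],[-1,0.034,-0.135,0,0],[-1,0.047,-0.185,0,0],[-1,0.06,-0.235,0,0]]}}

```text
t: 31.82
ee_pos: [0.4987, 0.0867, 0.4438]
ee_rot: [0.676, 0.235, 0.653, -0.248]
ft_force: [1.1, -0.2, -4.1]
gripper_width: 0.393
```

Call:
{"name": "play_rows", "arguments": {"increments": [[-1,0.008,-0.035,0,0],[-1,0.014,-0.06,-0.0,0],[-1,0.015,-0.062,-0.02,0],[-1,0.015,-0.062,-0.045,0],[-1,0.015,-0.062,-0.055,0]]}}

```text
t: 32.45
ee_pos: [0.5133, 0.0247, 0.3874]
ee_rot: [0.675, 0.235, 0.653, -0.248]
ft_force: [-0.5, 0.1, -4.1]
gripper_width: 0.397
```

```bash
cat > lid.py <<'E'
from h import *
from scipy.optimize import least_squares
import sys
z=float(sys.argv[1])
def f(c):
    m,im,d=snap(c,'h'+c+str(int(z*1000))); P=cloud(m,d,c); h=cv2.cvtColor(im,cv2.COLOR_RGB2HSV)[d>0]
    r=np.hypot(P[:,0]-.518,P[:,1]-.022)
    s=(abs(P[:,2]-z)<.012)&(h[:,0]>85)&(h[:,0]<115)&(h[:,1]>40)&(h[:,2]>80)&(r>.085)&(r<.125)
    Q=P[s]; a=np.arctan2(Q[:,1]-.022,Q[:,0]-.518); b=np.floor(a*18/np.pi).astype(int); X=[]
    for i in set(b):
        q=Q[b==i]
        if len(q)<6: continue
        r=np.hypot(q[:,0]-.518,q[:,1]-.022); k=np.percentile(r,95); t=(i+.5)*np.pi/18; X.append([.518+k*np.cos(t),.022+k*np.sin(t)])
    X=np.array(X)
    pl=np.linalg.lstsq(np.c_[Q[:,:2]-[.518,.022],np.ones(len(Q))],Q[:,2],rcond=None)[0]
    s1=least_squares(lambda p:np.hypot(X[:,0]-p[0],X[:,1]-p[1])-p[2],[.52,.022,.1],loss='soft_l1',f_scale=.002).x
    s2=least_squares(lambda p:np.hypot(X[:,0]-p[0],X[:,1]-p[1])-.1045,[.52,.022],loss='soft_l1',f_scale=.002).x
    print(c,len(X),'free',np.round(s1,4),'fixed',np.round(s2,4),'plane',np.round(pl,4))
st();gp()
for c in ['scene','side','wrist']: f(c)
E
python3 lid.py .108
```

```text
32.45 [0.5133 0.0247 0.3874] [ 0.675  0.235  0.653 -0.248] [-0.5  0.1 -4.1] 0.397 [-0.    0.1  -0.15  1.78  0.05  1.25  0.7 ]
grasp [0.5168 0.0202 0.2325] toolx [ 0.022 -0.029 -0.999] tooly [ 0.642  0.767 -0.008]
scene 21 free [0.5207 0.0202 0.1033] fixed [0.5194 0.021 ] plane [-0.0131  0.007   0.111 ]
side 21 free [0.5149 0.0231 0.1038] fixed [0.5155 0.0224] plane [ 0.005  -0.0004  0.1108]
wrist 12 free [0.5173 0.0206 0.1047] fixed [0.5171 0.0208] plane [0.0005 0.0021 0.1109]
```

Call:
{"name": "play_rows", "arguments": {"increments": [[-1,0.001,0.002,-0.008,0],[-1,0.001,0.002,-0.017,0],[-1,0.001,0.002,-0.025,0],[-1,0.001,0.002,-0.031,0],[-1,0.001,0.002,-0.031,0]]}}

```text
t: 33.22
ee_pos: [0.5146, 0.0268, 0.3574]
ee_rot: [0.676, 0.235, 0.653, -0.248]
ft_force: [-0.3, 0.2, -3.0]
gripper_width: 0.393
```

Call:
{"name": "play_rows", "arguments": {"increments": [[-1,0,0,-0.002,0],[-1,0,0,-0.003,0],[-1,0,0,-0.004,0],[-1,0,0,-0.004,0]]}}

```text
t: 33.72
ee_pos: [0.5146, 0.0268, 0.3534]
ee_rot: [0.676, 0.235, 0.653, -0.248]
ft_force: [-0.2, 0.3, -4.2]
gripper_width: 0.396
```

```bash
python3 lid.py .074
```

```text
33.73 [0.5146 0.0268 0.3534] [ 0.676  0.235  0.653 -0.248] [-0.2  0.3 -4.2] 0.396 [-0.01  0.13 -0.16  1.82  0.06  1.18  0.69]
grasp [0.5182 0.0223 0.1985] toolx [ 0.023 -0.029 -0.999] tooly [ 0.642  0.767 -0.007]
scene 21 free [0.5216 0.0225 0.1037] fixed [0.5208 0.023 ] plane [-0.021   0.0172  0.0765]
side 21 free [0.5166 0.0252 0.1038] fixed [0.5172 0.0246] plane [0.0049 0.0023 0.0769]
wrist 12 free [0.5187 0.0225 0.1047] fixed [0.5185 0.0227] plane [0.0006 0.0026 0.0763]
```

Call:
{"name": "play_rows", "arguments": {"increments": [[-1,0,0,-0.001,0],[-1,0,0,-0.002,0],[-1,0,0,-0.002,0]]}}

```text
t: 34.25
ee_pos: [0.5146, 0.0268, 0.3513]
ee_rot: [0.676, 0.235, 0.653, -0.248]
ft_force: [0.9, -0.5, -4.5]
gripper_width: 0.398
```

Centred well. Touch down.

Call:
{"name": "play_rows", "arguments": {"increments": [[-1,0,0,-0.001,0],[-1,0,0,-0.0015,0]]}}

```text
t: 34.5
ee_pos: [0.5146, 0.0268, 0.3501]
ee_rot: [0.676, 0.235, 0.653, -0.248]
ft_force: [-2.2, 0.7, 2.4]
gripper_width: 0.396
```

Call:
{"name": "play_rows", "arguments": {"increments": [[-0.2,0,0,0,0],[0.3,0,0,0,0],[1,0,0,0,0],[1,0,0,0,0],[1,0,0,0.02,0]]}}

```text
t: 35.12
ee_pos: [0.5142, 0.0268, 0.3692]
ee_rot: [0.675, 0.234, 0.654, -0.249]
ft_force: [0.7, 0.3, -0.3]
gripper_width: 1.0
```

Call:
{"name": "play_rows", "arguments": {"increments": [[1,0,0,0.04,0],[1,0,0,0.08,0],[1,0.05,0.0,0.08,0],[1,0.08,0,0.08,0]]}}

```text
t: 35.62
ee_pos: [0.5956, 0.0267, 0.4498]
ee_rot: [0.675, 0.235, 0.653, -0.248]
ft_force: [0.2, 0.2, -0.7]
gripper_width: 1.001
```

```bash
python3 lid.py .072; python3 - <<'E'
from h import *
ims=[]
for c in ['wrist','scene','side']:
    m,im,d=snap(c); ims.append(im)
    print(c,[(round(x['p'],2),np.round(at_z(m,*x['location'],c,.119)[:2],4).tolist()) for x in spot_point(c,'selector_grip')],[(round(x['p'],2),np.round(at_z(m,*x['location'],c,.087)[:2],4).tolist()) for x in spot_point(c,'green_mark')])
    hsv=cv2.cvtColor(im,cv2.COLOR_RGB2HSV); P0=cloud(m,d,c); H=hsv[d>0]
    near=(np.hypot(P0[:,0]-.68,P0[:,1]-.09)<.06)
    for n,lo,hi in [('green',45,75),('yellow',22,33),('red',-1,6)]:
        s=near&(H[:,0]>lo)&(H[:,0]<hi)&(H[:,1]>130)&(H[:,2]>70)&(abs(P0[:,2]-.087)<.008); Q=P0[s]
        if len(Q)>3: print(n,len(Q),np.round(np.median(Q,0),4))
    s=near&(H[:,2]<70)&(abs(P0[:,2]-.087)<.005); Q=P0[s]
    s=near&(H[:,2]<70)&(P0[:,2]>.122)&(P0[:,2]<.14); Q=P0[s]
    if len(Q)>5: print('bar',len(Q),cv2.minAreaRect(Q[:,:2].astype(np.float32)),Q[:,2].max())
    s=near&(P0[:,2]>.122)&(P0[:,2]<.14); Q=P0[s]
    if len(Q)>5: print('bar all',len(Q),cv2.minAreaRect(Q[:,:2].astype(np.float32)),Q[:,2].max())
cv2.imwrite('pics/w6.png',ims[0][:,:,::-1])
E
```

```text
35.62 [0.5956 0.0267 0.4498] [ 0.675  0.235  0.653 -0.248] [ 0.2  0.2 -0.7] 1.001 [-0.02  0.25 -0.14  1.48  0.07  1.4   0.71]
grasp [0.5991 0.0222 0.2949] toolx [ 0.023 -0.029 -0.999] tooly [ 0.642  0.767 -0.008]
scene 21 free [0.5226 0.0223 0.1036] fixed [0.5217 0.0229] plane [-0.0203  0.0122  0.0734]
side 21 free [0.5163 0.0252 0.1036] fixed [0.5171 0.0244] plane [ 0.0118 -0.0066  0.0743]
wrist 13 free [0.5182 0.0225 0.1048] fixed [0.5183 0.0228] plane [0.0027 0.0004 0.0728]
wrist [(0.78, [0.6796, 0.0954])] [(0.94, [0.7071, 0.0678]), (0.55, [0.6582, 0.2264])]
green 40 [0.7064 0.0711 0.0884]
red 49 [0.6739 0.0573 0.0881]
bar 573 ((0.6773338317871094, 0.09220798313617706), (0.04488380253314972, 0.016344523057341576), 19.910350799560547) 0.13247867779922606
bar all 726 ((0.678655743598938, 0.09257353097200394), (0.04763379693031311, 0.01651817001402378), 19.835796356201172) 0.13247867779922606
scene [] [(0.96, [0.7143, 0.0608]), (0.16, [0.7271, 0.3576])]
bar 48 ((0.6842389106750488, 0.08860765397548676), (0.04041210189461708, 0.010677755810320377), 12.146617889404297) 0.13540854612631625
bar all 100 ((0.6818753480911255, 0.09211432933807373), (0.04638629034161568, 0.01944800838828087), 15.040069580078125) 0.13540854612631625
side [(0.68, [0.6798, 0.0848])] [(0.8, [0.7036, 0.0624])]
yellow 5 [0.7111 0.1068 0.0889]
bar 74 ((0.6746767163276672, 0.09418467432260513), (0.04355817660689354, 0.018701955676078796), 22.51770782470703) 0.1340253706030915
bar all 91 ((0.6754381060600281, 0.094500333070755), (0.04520668089389801, 0.018701955676078796), 22.51770782470703) 0.1340253706030915
```

View pics/w6.png

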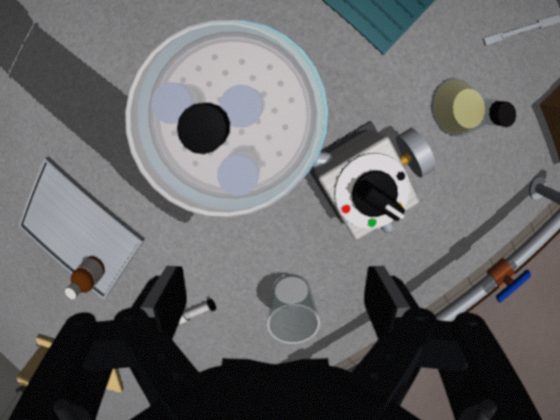

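Call:
{"name": "play_rows", "arguments": {"increments": [[0.4,0.02,0.02,0,0.17],[0.4,0.04,0.04,0,0.34],[0.4,0.06,0.06,0,0.52],[0.4,0.077,0.065,0,0.69],[0.4,0.077,0.065,-0.03,0.86]]}}

```text
t: 36.85
ee_pos: [0.6719, 0.0926, 0.421]
ee_rot: [0.719, -0.062, 0.69, 0.058]
ft_force: [0.6, 0.4, -0.7]
gripper_width: 0.699
```

Call:
{"name": "play_rows", "arguments": {"increments": [[0.4,0,0,-0.03,0.17],[0.4,0,0,-0.06,0.18],[0.4,0,0,-0.08,0.18],[0.4,0,0,-0.08,0.18]]}}

```text
t: 37.35
ee_pos: [0.6716, 0.0924, 0.3396]
ee_rot: [0.71, -0.123, 0.683, 0.122]
ft_force: [-0.8, -0.2, -0.2]
gripper_width: 0.7
```

```bash
cat > knob.py <<'E'
from h import *
import sys
st();gp()
for c in ['wrist','side','scene']:
    m,im,d=snap(c,'k'+c); P=cloud(m,d,c); s=(np.hypot(P[:,0]-.678,P[:,1]-.0925)<.035)&(P[:,2]>.122)&(P[:,2]<.148); Q=P[s]
    if len(Q)>5: print(c,len(Q),cv2.minAreaRect(Q[:,:2].astype(np.float32)),np.percentile(Q[:,2],90))
E
python3 knob.py
```

```text
37.35 [0.6716 0.0924 0.3396] [ 0.71  -0.123  0.683  0.122] [-0.8 -0.2 -0.2] 0.7 [ 0.01  0.49 -0.3   1.4   0.15  1.24  1.62]
grasp [0.6774 0.0932 0.1847] toolx [ 0.037  0.005 -0.999] tooly [-0.342  0.94  -0.008]
wrist 1885 ((0.6787543892860413, 0.09242793172597885), (0.04829522594809532, 0.015731850638985634), 19.213274002075195) 0.1309292733615634
side 98 ((0.6759923100471497, 0.09384594112634659), (0.04705105721950531, 0.019137535244226456), 19.215654373168945) 0.13208861647829176
scene 98 ((0.6823794841766357, 0.09147212654352188), (0.04765387997031212, 0.020991118624806404), 16.268089294433594) 0.13326731546571838
```

View pics/kwrist.png

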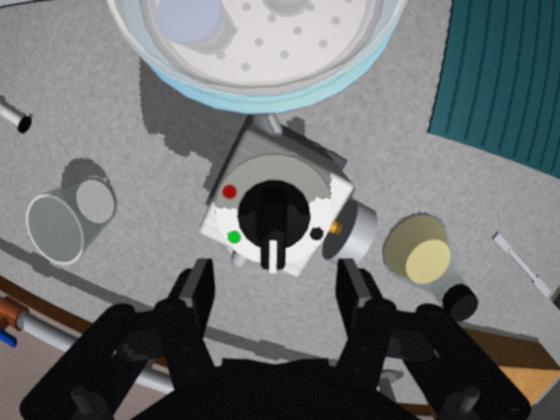

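Call:
{"name": "play_rows", "arguments": {"increments": [[0.4,0.001,-0.001,-0.03,0],[0.4,0.001,-0.001,-0.055,0],[0.4,0.001,-0.001,-0.063,0],[0.4,0.001,-0.001,-0.063,0],[0.0,0.001,-0.001,-0.063,0]]}}

```text
t: 38.12
ee_pos: [0.6737, 0.0919, 0.2812]
ee_rot: [0.712, -0.123, 0.68, 0.122]
ft_force: [0.4, -0.4, -1.0]
gripper_width: 0.508
```

Call:
{"name": "play_rows", "arguments": {"increments": [[-0.5,0,0,0,0],[-1,0,0,0,0],[-1,0,0,0,0],[-1,0,0,0,0],[-1,0,0,0,0]]}}

```text
t: 38.75
ee_pos: [0.674, 0.0919, 0.2825]
ee_rot: [0.713, -0.123, 0.68, 0.122]
ft_force: [-1.2, -0.3, 5.9]
gripper_width: 0.171
```

```bash
python3 -c "
from h import *
st();gp()"
```

```text
38.75 [0.674  0.0919 0.2825] [ 0.713 -0.123  0.68   0.122] [-1.2 -0.3  5.9] 0.171 [ 0.01  0.54 -0.29  1.45  0.17  1.13  1.61]
grasp [0.6811 0.093  0.1276] toolx [ 0.046  0.007 -0.999] tooly [-0.342  0.94  -0.009]
```

Call:
{"name": "play_rows", "arguments": {"increments": [[-1,0,0.0005,0,-0.12],[-1,0,0.001,0,-0.24],[-1,0.0002,0.0016,0,-0.36],[-1,0.0003,0.002,0,-0.48]]}}

```text
t: 39.25
ee_pos: [0.6745, 0.0939, 0.2826]
ee_rot: [0.721, 0.043, 0.689, -0.052]
ft_force: [2.3, -0.1, -1.7]
gripper_width: 0.174
```

Call:
{"name": "play_rows", "arguments": {"increments": [[-1,0.0003,0.0005,0,-0.15],[-1,0.0006,0.001,0,-0.3],[-1,0.001,0.0016,0,-0.42],[-1,0.0012,0.002,0,-0.5],[-1,0.0012,0.002,0,-0.53]]}}

```text
t: 39.88
ee_pos: [0.6758, 0.0957, 0.2826]
ee_rot: [0.683, 0.223, 0.654, -0.24]
ft_force: [2.5, -0.7, -1.7]
gripper_width: 0.172
```

```bash
python3 -c "
from h import *
st();gp()
for c in ['wrist','scene']: snap(c,'t'+c)
a=cv2.imread('pics/twrist.png')[100:310,180:390];b=cv2.imread('pics/tscene.png')[170:290,260:380]
cv2.imwrite('pics/t.png',np.hstack([cv2.resize(x,(400,400)) for x in (a,b)]))"
```

```text
39.88 [0.6758 0.0957 0.2826] [ 0.683  0.223  0.654 -0.24 ] [ 2.5 -0.7 -1.7] 0.172 [-0.15  0.53 -0.09  1.44  0.1   1.15  0.63]
grasp [0.6806 0.0901 0.1278] toolx [ 0.031 -0.036 -0.999] tooly [ 0.618  0.786 -0.009]
```

View pics/t.png

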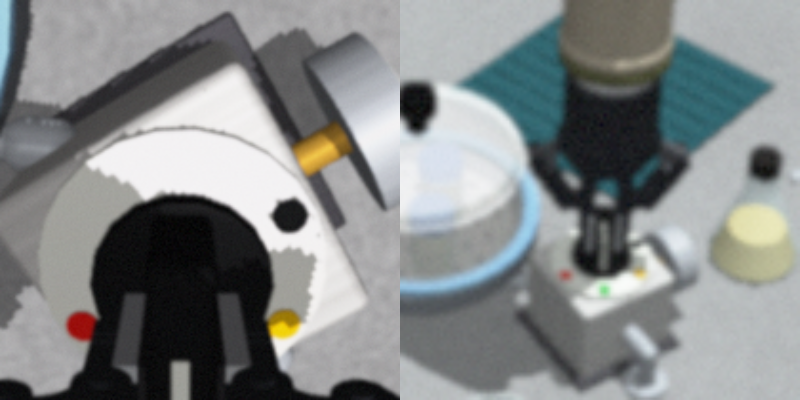

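Call:
{"name": "play_rows", "arguments": {"increments": [[-1,0,0,0.003,0],[-1,0,0,0.006,0],[-1,0,0,0.009,0],[-1,0,0,0.01,0]]}}

```text
t: 40.48
ee_pos: [0.6758, 0.0956, 0.2926]
ee_rot: [0.683, 0.222, 0.654, -0.239]
ft_force: [4.6, -0.5, -7.9]
gripper_width: 0.175
```

Call:
{"name": "play_rows", "arguments": {"increments": [[-1,0,0,0.001,0],[-1,0,0,0.002,0]]}}

```text
t: 40.72
ee_pos: [0.6758, 0.0956, 0.2929]
ee_rot: [0.682, 0.222, 0.654, -0.239]
ft_force: [10.4, 0.5, -20.7]
gripper_width: 0.173
```

Call:
{"name": "play_rows", "arguments": {"increments": [[-1,0,0,0,0],[-0.6,0,0,0,0],[0,0,0,0,0],[0.4,0,0,0,0],[0.4,0,0,0,0]]}}

```text
t: 41.35
ee_pos: [0.6757, 0.0957, 0.2931]
ee_rot: [0.682, 0.222, 0.654, -0.239]
ft_force: [-0.2, 0.1, -0.9]
gripper_width: 0.698
```

Call:
{"name": "play_rows", "arguments": {"increments": [[0.4,0,0,0.04,0],[0.4,0,0,0.09,0],[0.4,0,0,0.14,0],[0.4,-0.05,-0.06,0.16,0],[0.4,-0.1,-0.12,0.16,0]]}}

```text
t: 41.98
ee_pos: [0.5962, 0.0005, 0.453]
ee_rot: [0.683, 0.222, 0.653, -0.238]
ft_force: [1.2, -1.0, -1.1]
gripper_width: 0.7
```

```bash
python3 knob.py; python3 lid.py .072; python3 -c "
from h import *
for c in ['scene','side']:
    m=vision.camera_model(c); vision.snapshot(c)
    for l in ['amber','flask','beaker','syringe','wash_bottle']: print(c,l,[np.round(at_z(m,*x['location'],c,.004 if l=='amber' else 0)[:2],3).tolist() for x in spot_point(c,l)[:1]])
a=cv2.imread('pics/kwrist.png');b=cv2.imread('pics/kside.png')[100:310,180:390]
cv2.imwrite('pics/fin.png',np.hstack([cv2.resize(a,(440,330)),cv2.resize(b,(330,330))]))"
```

```text
41.98 [5.962e-01 5.000e-04 4.530e-01] [ 0.683  0.222  0.653 -0.238] [ 1.2 -1.  -1.1] 0.7 [-0.03  0.24 -0.07  1.48  0.06  1.4   0.8 ]
grasp [ 0.6013 -0.005   0.2982] toolx [ 0.033 -0.036 -0.999] tooly [ 0.616  0.788 -0.008]
wrist 993 ((0.6781829595565796, 0.09139120578765869), (0.016725577414035797, 0.04805319383740425), 52.39236068725586) 0.14084599202873155
side 89 ((0.675667941570282, 0.09411557018756866), (0.014488798566162586, 0.04743247479200363), 50.24283218383789) 0.1421193411656957
scene 101 ((0.6804702281951904, 0.0918198674917221), (0.016314925625920296, 0.05066642165184021), 49.54429626464844) 0.14227878490824908
42.12 [ 0.5955 -0.0022  0.4527] [ 0.682  0.223  0.653 -0.241] [-0.5  0.6 -0.2] 0.698 [-0.03  0.24 -0.07  1.48  0.06  1.4   0.8 ]
grasp [ 0.6003 -0.0079  0.2979] toolx [ 0.031 -0.037 -0.999] tooly [ 0.621  0.784 -0.01 ]
scene 21 free [0.5225 0.0222 0.1036] fixed [0.5216 0.0228] plane [-0.0213  0.0137  0.0735]
side 21 free [0.5163 0.0253 0.1035] fixed [0.5171 0.0245] plane [ 0.0105 -0.004   0.0742]
wrist 5 free [0.5228 0.0298 0.0968] fixed [0.5182 0.0233] plane [0.0214 0.0302 0.0689]
scene amber [[0.536, -0.308]]
scene flask [[0.706, 0.261]]
scene beaker [[0.765, -0.082]]
scene syringe [[0.694, -0.297]]
scene wash_bottle [[0.322, 0.482]]
side amber [[0.54, -0.32]]
side flask [[0.696, 0.267]]
side beaker [[0.761, -0.082]]
side syringe [[0.69, -0.293]]
side wash_bottle [[0.325, 0.483]]
```

View pics/fin.png

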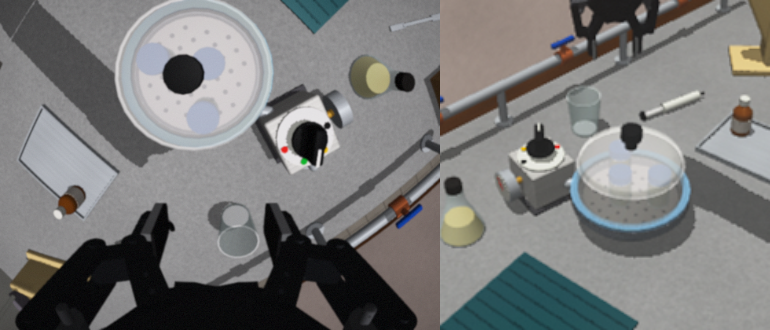

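```bash
python3 - <<'E'
from h import *
for c in ['wrist','scene','side']:
    m,im,d=snap(c,'q'+c); P=cloud(m,d,c); H=cv2.cvtColor(im,cv2.COLOR_RGB2HSV)[d>0]
    near=np.hypot(P[:,0]-.678,P[:,1]-.0925)<.045
    B=P[near&(P[:,2]>.13)]; W=P[near&(P[:,2]>.13)&(H[:,2]>130)]
    lo=near&(abs(P[:,2]-.088)<.006); dial=P[lo]
    out={n:np.round(np.median(P[lo&k],0)[:2],4) for n,k in dict(green=(H[:,0]>45)&(H[:,0]<80)&(H[:,1]>110),red=((H[:,0]<6)|(H[:,0]>174))&(H[:,1]>130),yellow=(H[:,0]>20)&(H[:,0]<33)&(H[:,1]>130)).items() if (lo&k).sum()>3}
    mid=(B.min(0)+B.max(0))/2; print(c,'bar',len(B),B.mean(0),'white',len(W),W.mean(0) if len(W) else '',out)
    if len(W)>3:
        v=W.mean(0)-B.mean(0); print('dir',np.arctan2(v[1],v[0]))
    C=np.array([.678,.0925]); print({n:round(float(np.arctan2(*(v-C)[::-1])),3) for n,v in out.items()})
a=cv2.imread('pics/qwrist.png')[130:270,340:520]; cv2.imwrite('pics/q.png',cv2.resize(a,(720,560),interpolation=cv2.INTER_CUBIC))
E
```

```text
wrist bar 848 [0.67575661 0.09173536 0.138828  ] white 109 [0.68706114 0.08589547 0.14056214] {'green': array([0.7066, 0.0708]), 'red': array([0.6734, 0.0572]), 'yellow': array([0.7127, 0.1069])}
dir -0.47683737994955216
{'green': -0.649, 'red': -1.7, 'yellow': 0.393}
scene bar 87 [0.6846587  0.08882315 0.13908995] white 22 [0.6875486  0.08696113 0.14009173] {}
dir -0.5723721660378522
{}
side bar 78 [0.67295626 0.09625881 0.13908567] white 8 [0.68835362 0.08369098 0.14050865] {'yellow': array([0.7134, 0.1045])}
dir -0.6845611376240621
{'yellow': 0.327}
```

View pics/q.png

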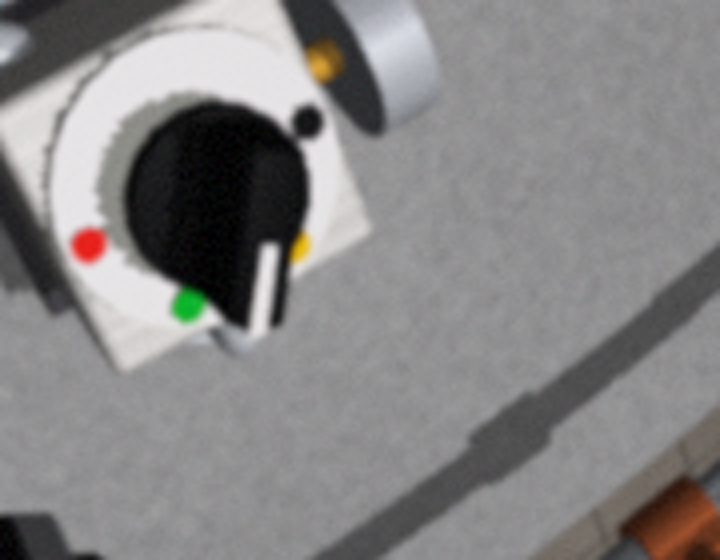

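```bash
python3 -c "
from h import *
st(); print(workorder.close_job())"
```

```text
43.02 [0.597  0.0012 0.4515] [ 0.682  0.222  0.654 -0.239] [-0.3 -0.5 -1.1] 0.698 [-0.03  0.24 -0.07  1.48  0.06  1.4   0.8 ]
the job is handed in; nothing more can be done
None
```

I carried out every step of the task in order and handed the job in at 43 s; no verdict is reported.

**What was done**
- I rested the lid on the mat and stood all three jars present upright on the plate. One jar was knocked aside partway through, so I found it again before picking it up.
- I put the lid back with about 2–7 N of contact force. I then turned the knob from about 1.10 rad to the green mark, pulled it up to its stop, and moved the arm clear.

**Last checks**
- **Lid:** it matches the rim centre to about 1–2 mm in each fixed camera and looks flat. One camera's flange fit suggested a slight tilt of about 0.02 rad, but the other fits and the picture did not bear that out.
- **Knob angle:** the wrist camera's fit of the bar puts the pointer at -0.656 rad in the world frame, against -0.649 rad for the green dot. The scene and side camera fits were about 0.04–0.05 rad off. A rougher estimate from the white line alone varied from -0.48 to -0.68 rad.
- **Knob pull:** the top of the bar rose about 10 mm and the gripper met the stop at about 20 N, so the knob was fully out.
- **Everything else:** the amber bottle is still in the tray. The flask, beaker, syringe and wash bottle are where they started, within measurement noise. I did not measure the spatula again.

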